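# Pack brass cab sides in the flattening case

## Task

Pack the brass cab sides for flattening: seat the steel riveting die fully down on the two pegs in the wooden case, stack every brass plate lying on the table squarely on top of the die, and lay the steel pressure block with the knob flat, lengthwise and centred on the pile. Then swing the hood lid over and press it down past its sprung catch until it is fully shut. Leave the other things on the table undisturbed.

Things in the scene. Friction and masses are not known exactly. Their poses are not given: they have to be found in the camera images.
- bed (a point): Point on the inner floor of the fixed wooden case, midway between its two steel pegs (10 mm thick, 12 mm tall, at y = -48 and +48 mm). x to the back (hinge side), y along the pegs, z up. Tray 170 x 180 mm, walls 30 mm high, floor 8 mm above the table; inside it is free 65 mm to the front, 95 mm to the back and 85 mm to each side of this point.
- lid (a joint): Angle of the wooden hood lid (170 x 180 x 70 mm, roof 100 mm above the table when shut) hinged at the back: 0 shut, 1.8 open at its stop. Above about 1.15 it falls open; below, it sinks slowly by itself onto the sprung roller catch at about 0.1, its front rim 16 mm too high. Some 8 to 14 N pressed down on the roof's front forces it past the catch to 0.
- lid_tab (a point): Point in the brass tab on the lid's front rim (50 mm wide, 8 mm thick, 40 mm long): 30 mm out from the rim, at half thickness, 200 mm from the hinge. Lid open: the tab points up, tip 240 mm above the table; shut: level, pointing to the front, 34 mm above the table. Axes turn with the lid: x to the hinge, y along the hinge.
- lid_hinge (a point): Middle of the lid's hinge line, at the back of the case, 30 mm above the table; y along the hinge. Axes turn with the lid.
- die: Grey steel riveting die: a flat plate 64 x 130 x 14 mm (x, y, z) with two vertical through holes 14 mm wide on its long centre line at y = -48 and +48 mm. Origin at the centre of its underside. About 0.75 kg. Either way round fits.
- plate1: Brass cab side: flat plate 58 x 110 x 6 mm (x, y, z) with a row of tiny rivets near its edges. Origin at the centre of its underside. About 0.3 kg. Two to four such plates are present; an absent one reads None throughout.
- plate2: Brass cab side: flat plate 58 x 110 x 6 mm (x, y, z) with a row of tiny rivets near its edges. Origin at the centre of its underside. About 0.3 kg. Two to four such plates are present; an absent one reads None throughout.
- plate3: Brass cab side: flat plate 58 x 110 x 6 mm (x, y, z) with a row of tiny rivets near its edges. Origin at the centre of its underside. About 0.3 kg. Two to four such plates are present; an absent one reads None throughout.
- plate4: Brass cab side: flat plate 58 x 110 x 6 mm (x, y, z) with a row of tiny rivets near its edges. Origin at the centre of its underside. About 0.3 kg. Two to four such plates are present; an absent one reads None throughout.
- block: Plain steel pressure block, shorter and thicker than the die and without holes, 50 x 90 x 18 mm (x, y, z) with an upright round knob on the middle of its top, 20 mm thick and 25 mm tall (knob top 43 mm above the underside). Origin at the centre of its underside. About 0.6 kg.
- cab: Bystander: half-built black locomotive cab, 90 x 80 x 76 mm. Origin under its centre.
- crane: Bystander: yellow plastic model crane, about 130 mm long, jib tip 125 mm high. Origin under its centre.
- chimney: Bystander: nickel-silver chimney stack, upright, 48 mm diameter foot, 85 mm tall. Origin under its centre.
- burnisher: Bystander: wooden-handled burnisher, 160 mm long along x, 22 mm thick, lying down. Origin under its middle.
- wheel: Bystander: dark driving wheel lying flat, 72 mm diameter, 16 mm high. Origin under its centre.
- tin: Bystander: round tin, 60 mm diameter, 70 mm tall. Origin under its centre.
Mind the look-alikes: they are no part of the job. Leave any white look-alike of the plate4 alone.

How it is judged:
By the outcome, as a careful person would: the job done as asked, in the order asked, and still so for the second after the job is handed in, with the robot touching nothing.
Of plate1, plate2, plate3, plate4 only 2 to 4 are there at a start; the rules pass over those that are not, and their reading is None.
At some moment in a run one of block may be knocked a few centimetres aside while the robot is not near it.
Once in a run the grip may slacken for a moment while it holds something.
It also fails if it takes over 210 s, if anything falls off the work surface, if the arm or the gripper's body presses on something with over 40 N, if the wrist force passes 120 N, or if a joint passes its speed limit or range.

## Robot

A 6-joint arm with a two-finger parallel gripper is mounted at the origin on the work surface. World frame = base frame: x ahead of the robot, y to its left, z up, the work surface at z = 0. Lengths are in mm, angles in rad, forces in N, time in s.
With the tool pointing down it reaches from about 275 to 750 mm from the base axis. Payload 10.2 kg.
Tool frame: the origin (TCP) lies midway between the tips of the shut fingers; the grasp point (between the pads) lies 19 mm behind it; z points along the fingers, y is the line along which they close (so a half turn about z gives the same grasp; the last joint's range is limited). The gripper opens to 85 mm and grips with 20 to 120 N. Pads are 22 mm wide; open, the fingers measure 114 mm over their backs; the gripper's body (76 mm by 85 mm) begins 54 mm behind the grasp point. The pads swing forward as they close: fully open they stand 13 mm farther back than shut.
Start: joints at [-0.223, 0.313, 1.498, -0, 1.331, -0.223], TCP at [525.006, -0.013, 231.294] pointing down, gripper open.
Joint ranges: [-2.94, 2.94], [-0.97, 2.17], [0.19, 2.56], [-1.23, 4.37], [0.02, 3.11], [-2.88, 2.88]. Speed limits (rad/s): [2.39, 2.39, 3.01, 3.14, 3.14, 3.14].

## Interface

Orientations are given as a unit quaternion [w, x, y, z].
In Python, from rig import ctrl gives the robot as it stands.
- The arm moves only by the tool arm_command, never from a script. Its argument "increments" is a list of rows, each an object with "dr": the turn, a rotation vector about the tool's x, y, z in units of pi/4 rad (1.0 is pi/4 rad), a list of three; "offset": the shift along the tool's x, y, z in units of 120 mm (1.0 is 120 mm), a list of three; "hand": the opening, from -1 (shut) to 1 (fully open). A call has 1 to 8 rows; each row shifts and turns the commanded pose from where the row before left it, along the tool's axes as they then stand; what a row does not reach is not made up. A row lasts 1/10 s, in which the tool goes at most 50 mm and 8.59 degrees, less where a joint would pass 70% of its speed; a pose out of reach is approached as far as the arm can. A call with a number of a shift or a turn outside -1 to 1 is refused whole. A call with a gripper value outside its range is refused whole. The fingers move at their own pace and stop on an object; "grip_force" is the grip in N (left out, the last holds). Time passes only in rows, so rows that do not move let the fingers close. It gives the time, the measured TCP pose, the force, the opening and the grip force at its end, in the units of the state.
- ctrl.sense(): the state, without advancing time (a new reading comes with each control period).
- ctrl.capture(name): name is "scene" or "side" or "wrist"; returns the picture (400x640x3 uint8, red, green, blue); there is no depth.
- ctrl.camera_info(name): a dict with "K" (3x3 intrinsics, pixels), "R" (3x3) and "t" (3): a world point X has camera coordinates R X + t. Camera axes: x right, y down, z forward; pixel columns grow to the right and rows downward; lengths in mm; the calibration is good to about 2 mm. A picture is of the moment at which its call begins: read the wrist's pose just before it. camera_info takes no time and is no camera call; for the wrist camera it gives the pose at the moment of the call.
- ctrl.finish_job(): hands the job in; it is judged then, once.
The state is a dict: "time_s": time; "joints": joint angles; "dq": joint speeds; "tau": joint torques, N m; "eef_pos": TCP position; "ee_rot": TCP orientation; "force": force on the tool from outside, world axes, zero at the start; "wrist_torque": the same for the moment, N m; "grip_width": opening from 0.0 (shut) to 1.0 (fully open); "grip_force": force on a finger pad.
Only numpy, scipy, OpenCV 4.12 (cv2) and the standard library are available. Lean on these libraries where they do the work, as an engineer would, in place of code of your own. Each camera call takes 0.05 s, during which the arm holds its last target. There are 200 camera calls.

## Working session

There is one attempt and no reset: what is moved stays moved. The work goes in short steps, Python scripts to look and compute and a tool call to move; the robot and the scene stay as the last step left them, time stands still between calls to the robot, and variables do not carry over. Pictures are saved under pics/ and viewed, at most 14 in all, crops included, and the job is handed in when it is done.

Besides the shell and the picture viewer there is one more tool, called after ">>>" as name(argument=value, ...), one argument or row to a line, values as JSON. arm_command: Moves the arm, as the interface text tells. Shifts and turns lie within -1 to 1; 1 stands for 120 mm of shift or pi/4 rad of turn. Its arguments: {"type":"object","properties":{"increments":{"type":"array"},"grip_force":{"type":"number"}},"required":["increments"]}

```bash
ls; mkdir -p pics; cat > h.py <<'E'
from rig import ctrl
import numpy as np, cv2
def snap(cam,name):
    ci=ctrl.camera_info(cam); im=ctrl.capture(cam); cv2.imwrite(f'pics/{name}.png',im[:,:,::-1]); np.savez(f'pics/{name}.npz',K=ci['K'],R=ci['R'],t=ci['t']); return im
def world(name,px,z):
    d=np.load(f'pics/{name}.npz'); px=np.atleast_2d(np.array(px,float)); z=np.broadcast_to(z,(len(px),))
    r=np.c_[px,np.ones(len(px))]@np.linalg.inv(d['K']).T@d['R']; c=-d['R'].T@d['t']
    return c+r*((z-c[2])/r[:,2])[:,None]
def proj(name,X):
    d=np.load(f'pics/{name}.npz'); p=(np.atleast_2d(X)@d['R'].T+d['t'])@d['K'].T; return p[:,:2]/p[:,2:]
E
python3 - <<'E'
from h import *
for c in ['scene','side','wrist']: snap(c,c+'0')
print(ctrl.sense())
for c in ['scene','side','wrist']:
    d=ctrl.camera_info(c); print(c,-np.array(d['R']).T@d['t'], np.array(d['R'])[2], d['K'][0][0])
E
```

```text
pics
{'time_s': 0.15, 'joints': array([-2.23413415e-01,  3.13292968e-01,  1.49828056e+00,  6.04729632e-06,
        1.33101386e+00, -2.23397966e-01]), 'dq': array([ 0.00024594, -0.00190989, -0.00381718, -0.00093725, -0.00026068,
       -0.00031774]), 'tau': array([ 1.79854873e-03, -4.12368500e+01, -2.59796566e+01, -1.57318855e-04,
        3.17765021e-03, -3.62555340e-05]), 'eef_pos': array([5.24794612e+02, 2.89943927e-02, 2.30874354e+02]), 'ee_rot': array([-4.22437783e-04,  7.07112665e-01,  7.07100723e-01, -2.62550602e-04]), 'force': array([ 0.17063357,  0.3519311 , -0.10906711]), 'wrist_torque': array([ 0.03729531, -0.03734695,  0.01752381]), 'grip_force': 0.0, 'grip_width': 1.0028746326773523}
scene [1448.00146459 -558.82655206 1297.72739012] [-0.57544047  0.29137812 -0.76417738] 484.4253070992879
side [167.66238768 891.92537177 942.267619  ] [ 0.2468007  -0.72632992 -0.64150936] 372.2624349802562
wrist [525.654324    76.42465967 373.35862866] [-0.00176762 -0.29713039 -0.95483528] 342.2311421209904
```

View pics/scene0.png

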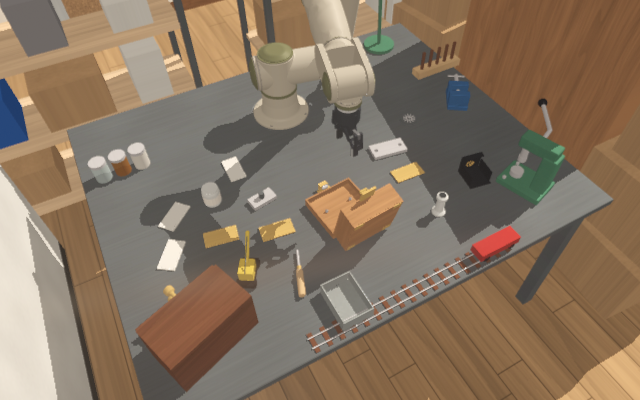

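View pics/side0.png

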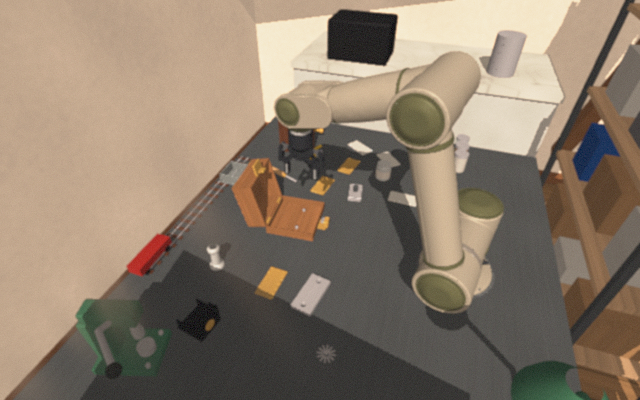

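```bash
python3 - <<'E'
from h import *
a=cv2.imread('pics/scene0.png')[130:280,190:450]; cv2.imwrite('pics/c1.png',cv2.resize(a,None,fx=3,fy=3,interpolation=cv2.INTER_CUBIC))
for n,pts in dict(s=[(407,172),(222,236),(277,230),(323,187),(388,149),(262,199),(440,205),(247,270),(210,195),(300,275),(475,170)]).items():
    print(world('scene0',pts,5).round())
print(world('side0',[(272,281),(348,165),(322,185),(323,222),(311,294),(355,192)],5).round())
E
```

```text
[[ 537.  254.    5.]
 [ 480. -434.    5.]
 [ 545. -266.    5.]
 [ 453.  -45.    5.]
 [ 405.  259.    5.]
 [ 399. -256.    5.]
 [ 717.  265.    5.]
 [ 638. -411.    5.]
 [ 294. -409.    5.]
 [ 733. -275.    5.]
 [ 647.  474.    5.]]
[[ 534.  251.    5.]
 [ 478. -438.    5.]
 [ 541. -263.    5.]
 [ 468.  -54.    5.]
 [ 403.  257.    5.]
 [ 401. -263.    5.]]
```

View pics/c1.png

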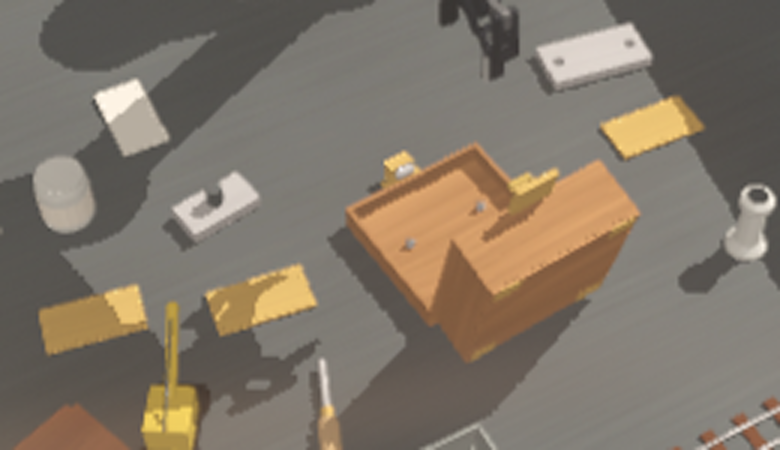

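View pics/wrist0.png

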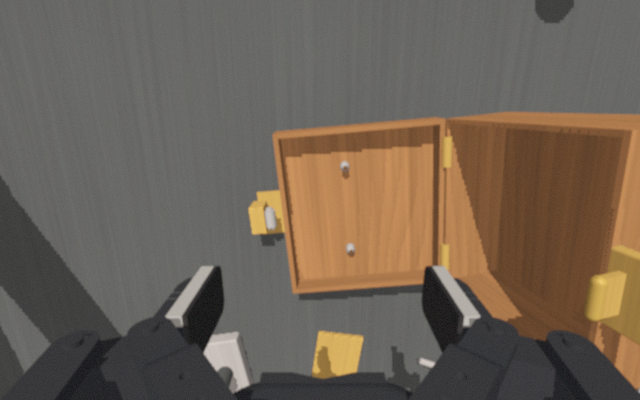

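The pictures show the case with open lid at the centre. The die is at (388,149) in the scene view and the block at (262,199). There are three brass plates, at (407,172), (277,230) and (222,236). The brass piece at (323,187) is the catch. Wrist view: peg tops at (344,163) and (350,247). I'm moving over the die for a close look.

>>> arm_command(
  increments=[
    {"dr": [0, 0, 0], "offset": [0.36, -0.144, 0], "hand": 1},
    {"dr": [0, 0, 0], "offset": [0.36, -0.144, 0], "hand": 1},
    {"dr": [0, 0, 0], "offset": [0.36, -0.144, 0], "hand": 1},
    {"dr": [0, 0, 0], "offset": [0.36, -0.144, 0], "hand": 1},
    {"dr": [0, 0, 0], "offset": [0.36, -0.144, 0], "hand": 1},
    {"dr": [0, 0, 0], "offset": [0.36, -0.144, 0], "hand": 1},
    {"dr": [0, 0, 0], "offset": [0.36, -0.144, 0], "hand": 1},
    {"dr": [0, 0, 0], "offset": [0, 0, 0], "hand": 1},
  ],
)

```text
time_s: 0.95
eef_pos: [401.6, 306.2, 231.1]
ee_rot: [-0.001, 0.705, 0.709, 0.0]
force: [0.8, -0.8, -0.2]
grip_width: 0.999
grip_force: 0.0
```

```bash
python3 - <<'E'
from h import *
snap('wrist','w1')
p=world('wrist0',[(344,163),(350,247)],20);print(p.round(1),p.mean(0),p[0]-p[1])
# case corners (wall top z=30)
print(world('wrist0',[(276,133),(443,121),(296,291)],30).round(1))
E
```

```text
[[547.3  12.   20. ]
 [555.8 -83.3  20. ]] [551.56143009 -35.64097858  20.        ] [-8.47506961 95.28233563  0.        ]
[[ 479.1   43.7   30. ]
 [ 642.5   55.2   30. ]
 [ 494.7 -133.4   30. ]]
```

View pics/w1.png

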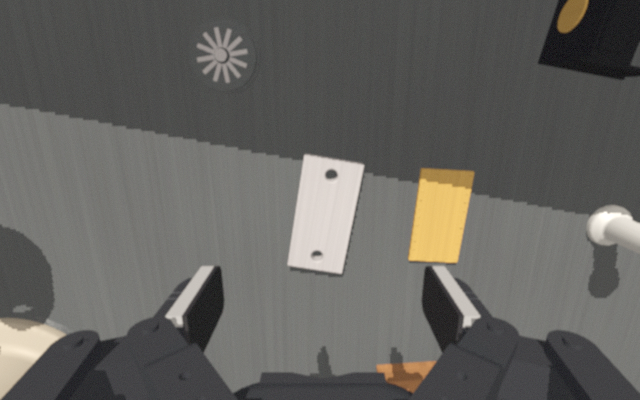

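The die's top corners are at (305,154), (364,162), (343,275) and (288,266), with holes at (331,174) and (316,254). Plate A spans (421,168) to (459,263). I'll segment both for exact numbers.

```bash
cat >> h.py <<'E'
def rect(name,box,z,kind):
    """fit rectangle to a coloured region; returns centre, yaw of long axis from world y (deg), sizes"""
    im=cv2.imread(f'pics/{name}.png'); x0,y0,x1,y1=box; h=cv2.cvtColor(im,cv2.COLOR_BGR2HSV)[y0:y1,x0:x1].astype(int)
    m=((h[...,1]>90)&(h[...,0]>12)&(h[...,0]<32)&(h[...,2]>70)) if kind=='brass' else ((h[...,1]<50)&(h[...,2]>130))
    m=cv2.morphologyEx(m.astype(np.uint8),cv2.MORPH_OPEN,np.ones((3,3)))
    c=max(cv2.findContours(m,0,1)[0],key=cv2.contourArea).reshape(-1,2)+[x0,y0]
    w=world(name,c,z)[:,:2].astype(np.float32); (cx,cy),(a,b),an=cv2.minAreaRect(w)
    q=cv2.boxPoints(((cx,cy),(a,b),an)); e=max([q[1]-q[0],q[2]-q[1]],key=np.linalg.norm); e=e*np.sign(e[1])
    return np.round([cx,cy,np.degrees(np.arctan2(-e[0],e[1])),min(a,b),max(a,b)],1)
E
python3 - <<'E'
from h import *
print('die',rect('w1',(270,140,390,290),14,'grey'))
h=world('w1',[(331,174.5),(316.5,254.5)],14);print(h.round(1),h.mean(0),np.linalg.norm(h[0]-h[1]))
print('A',rect('w1',(390,150,500,270),6,'brass'))
# pegs refined
im=cv2.imread('pics/wrist0.png');hs=cv2.cvtColor(im,cv2.COLOR_BGR2HSV)
for x,y in [(344,165),(350,248)]:
    s=hs[y-12:y+13,x-12:x+13]; m=((s[...,1]<70)&(s[...,2]>110)); ys,xs=np.nonzero(m);print(xs.min()+x-12,xs.max()+x-12,ys.min()+y-12,ys.max()+y-12,xs.mean()+x-12,ys.mean()+y-12)
print(ctrl.sense()['eef_pos'],ctrl.sense()['ee_rot'])
E
```

```text
die [403.  256.6  -9.2  66.7 133.5]
[[411.  304.7  14. ]
 [395.4 210.7  14. ]] [403.19744977 257.71306925  14.        ] 95.32501502728364
A [535.2 253.9  -2.9  60.5 112.5]
340 348 161 170 344.0983606557377 165.13114754098362
346 354 243 252 349.8615384615385 247.38461538461536
[402.80045982 304.14761133 231.04263589] [-1.24043721e-04  7.05642160e-01  7.08568329e-01 -2.23377897e-04]
```

```bash
cat >> h.py <<'E'
from scipy.spatial.transform import Rotation as Ro
def plan(x,y,z,yaw):
    """turn (units) first about tool z, then shift (units) in the turned tool axes; corrects tilt too"""
    s=ctrl.sense(); q=np.array(s['ee_rot']); R=Ro.from_quat(q[[1,2,3,0]])
    a=np.radians(yaw); T=Ro.from_matrix(np.array([[-np.sin(a),np.cos(a),0],[np.cos(a),np.sin(a),0],[0,0,-1]]))
    print('dr',((R.inv()*T).as_rotvec()/(np.pi/4)).round(4),'off',(T.inv().apply(np.array([x,y,z])-s['eef_pos'])/120).round(3),'pos',s['eef_pos'].round(1))
E
python3 -c "
from h import *
plan(403.1,257.2,-2,-9.3)"
```

```text
dr [-6.000e-04  2.000e-04  2.119e-01] off [-0.386  0.066  1.942] pos [402.8 304.1 231. ]
```

>>> arm_command(
  increments=[
    {"dr": [0, 0, 0.106], "offset": [0, 0, 0], "hand": 1},
    {"dr": [0, 0, 0.106], "offset": [0, 0, 0], "hand": 1},
    {"dr": [0, 0, 0], "offset": [-0.386, 0.066, 0], "hand": 1},
    {"dr": [0, 0, 0], "offset": [0, 0, 0.35], "hand": 1},
    {"dr": [0, 0, 0], "offset": [0, 0, 0.35], "hand": 1},
    {"dr": [0, 0, 0], "offset": [0, 0, 0.35], "hand": 1},
    {"dr": [0, 0, 0], "offset": [0, 0, 0.35], "hand": 1},
    {"dr": [0, 0, 0], "offset": [0, 0, 0], "hand": 0.8},
  ],
)

```text
time_s: 1.8
eef_pos: [401.8, 253.4, 59.3]
ee_rot: [-0.002, 0.764, 0.645, -0.004]
force: [-0.3, 0.0, 0.7]
grip_width: 0.899
grip_force: 0.0
```

```bash
python3 -c "
from h import *
plan(403.1,257.2,-2,-9.3);print(ctrl.sense()['grip_width'])"
```

```text
dr [-0.0107  0.0058 -0.0074] off [0.033 0.005 0.511] pos [401.8 253.4  59.3]
0.899242664049587
```

>>> arm_command(
  increments=[
    {"dr": [0, 0, 0], "offset": [0, 0, 0], "hand": 0.8},
    {"dr": [0, 0, 0], "offset": [0, 0, 0.25], "hand": 0.8},
    {"dr": [0, 0, 0], "offset": [0, 0, 0.2], "hand": 0.8},
    {"dr": [0, 0, 0], "offset": [0, 0, 0], "hand": 0.8},
    {"dr": [0, 0, 0], "offset": [0, 0, 0], "hand": 0.8},
  ],
)

```text
time_s: 2.3
eef_pos: [405.5, 255.7, 11.4]
ee_rot: [0.001, 0.764, 0.646, 0.001]
force: [0.6, 0.2, -0.7]
grip_width: 0.901
grip_force: 0.0
```

```bash
python3 -c "
from h import *
plan(403.1,257.2,-2,-9.3)
snap('wrist','w2')"
```

```text
dr [ 0.0034 -0.0017 -0.0055] off [ 0.009 -0.022  0.112] pos [405.5 255.7  11.4]
```

View pics/w2.png

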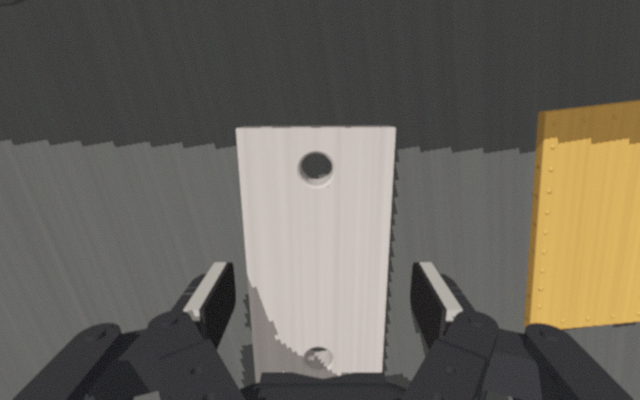

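The die lies centred between the fingers, with holes at (316,169) and (318,357). Going down to close.

>>> arm_command(
  increments=[
    {"dr": [0, 0, 0], "offset": [0, -0.01, 0.06], "hand": 0.8},
    {"dr": [0, 0, 0], "offset": [0, 0, 0.05], "hand": 0.7},
    {"dr": [0, 0, 0], "offset": [0, 0, 0], "hand": 0.3},
    {"dr": [0, 0, 0], "offset": [0, 0, 0], "hand": 0},
    {"dr": [0, 0, 0], "offset": [0, 0, 0], "hand": -0.2},
    {"dr": [0, 0, 0], "offset": [0, 0, 0], "hand": -0.2},
  ],
  grip_force=70,
)

```text
time_s: 2.95
eef_pos: [402.9, 255.5, -3.8]
ee_rot: [-0.0, 0.763, 0.646, -0.0]
force: [-2.0, -2.0, 3.4]
grip_width: 0.726
grip_force: 79.0
```

```bash
python3 -c "
from h import *
plan(403.1,257.2,-2,-9.3);h=world('w2',[(316.5,169),(318,357)],14);print(h.round(1),h.mean(0))"
```

```text
dr [-0.0004  0.0003 -0.0052] off [ 0.014 -0.    -0.015] pos [402.9 255.5  -3.8]
[[411.6 303.8  14. ]
 [396.1 210.4  14. ]] [403.82239258 257.06919236  14.        ]
```

>>> arm_command(
  increments=[
    {"dr": [0, 0, 0], "offset": [0, 0, -0.1], "hand": -0.2},
    {"dr": [0, 0, 0], "offset": [0, 0, -0.35], "hand": -0.2},
    {"dr": [0, 0, 0], "offset": [0, 0, -0.37], "hand": -0.2},
    {"dr": [0, 0, 0], "offset": [0, 0, -0.37], "hand": -0.2},
    {"dr": [0, 0, 0], "offset": [0, 0, -0.37], "hand": -0.2},
    {"dr": [0, 0, 0], "offset": [0, 0, -0.37], "hand": -0.2},
    {"dr": [0, 0, -0.16], "offset": [0, 0, 0], "hand": -0.2},
    {"dr": [0, 0, -0.165], "offset": [0, 0, 0], "hand": -0.2},
  ],
)

```text
time_s: 3.75
eef_pos: [402.8, 255.6, 229.0]
ee_rot: [0.0, 0.673, 0.739, 0.001]
force: [-0.5, 0.2, -7.0]
grip_width: 0.722
grip_force: 82.8
```

```bash
python3 -c "
from h import *
plan(560,-128,228,5.1)"
```

```text
dr [ 0.0021 -0.0007  0.0062] off [-3.301  1.021  0.008] pos [402.8 255.6 229. ]
```

>>> arm_command(
  increments=[
    {"dr": [0, 0, 0], "offset": [-0.365, 0.113, 0], "hand": -0.2},
    {"dr": [0, 0, 0], "offset": [-0.365, 0.113, 0], "hand": -0.2},
    {"dr": [0, 0, 0], "offset": [-0.365, 0.113, 0], "hand": -0.2},
    {"dr": [0, 0, 0], "offset": [-0.365, 0.113, 0], "hand": -0.2},
    {"dr": [0, 0, 0], "offset": [-0.365, 0.113, 0], "hand": -0.2},
    {"dr": [0, 0, 0], "offset": [-0.365, 0.113, 0], "hand": -0.2},
    {"dr": [0, 0, 0], "offset": [-0.365, 0.113, 0], "hand": -0.2},
    {"dr": [0, 0, 0], "offset": [-0.365, 0.113, 0], "hand": -0.2},
  ],
)

```text
time_s: 4.55
eef_pos: [542.0, -85.4, 227.6]
ee_rot: [-0.001, 0.675, 0.738, -0.0]
force: [2.1, 0.5, -8.5]
grip_width: 0.732
grip_force: 66.7
```

>>> arm_command(
  increments=[
    {"dr": [0, 0, 0], "offset": [-0.365, 0.113, 0], "hand": -0.2},
    {"dr": [0, 0, 0], "offset": [0, 0, 0], "hand": -0.2},
    {"dr": [0, 0, 0], "offset": [0, 0, 0], "hand": -0.2},
    {"dr": [0, 0, 0], "offset": [0, 0, 0], "hand": -0.2},
    {"dr": [0, 0, 0], "offset": [0, 0, 0], "hand": -0.2},
  ],
)

```text
time_s: 5.05
eef_pos: [559.2, -125.1, 227.9]
ee_rot: [-0.0, 0.675, 0.738, 0.0]
force: [-0.4, 0.8, -6.1]
grip_width: 0.728
grip_force: 84.6
```

```bash
python3 -c "
from h import *
plan(560,-128,228,5.1)
snap('wrist','w3')"
```

```text
dr [-0.0002 -0.0003  0.0013] off [-0.024  0.004 -0.001] pos [ 559.2 -125.1  227.9]
```

View pics/w3.png

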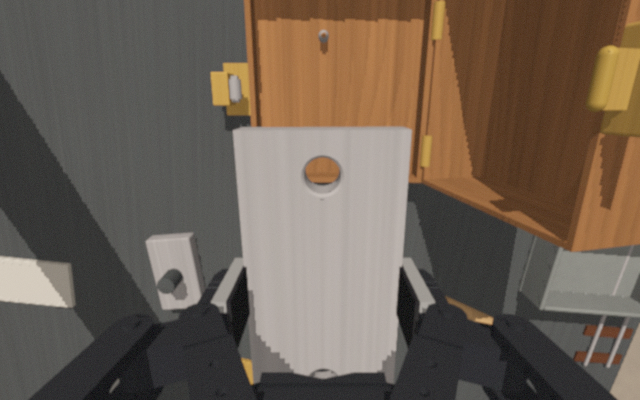

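Peg 1 is at (323,33), the held die's hole at (322,176), and the other peg is hidden. I'll shift back 22 mm to see both pegs.

>>> arm_command(
  increments=[
    {"dr": [0, 0, 0], "offset": [-0.18, 0, 0], "hand": -0.2},
    {"dr": [0, 0, 0], "offset": [0, 0, 0], "hand": -0.2},
    {"dr": [0, 0, 0], "offset": [0, 0, 0], "hand": -0.2},
    {"dr": [0, 0, 0], "offset": [0, 0, 0], "hand": -0.2},
    {"dr": [0, 0, 0], "offset": [0, 0, 0], "hand": -0.2},
  ],
)

```text
time_s: 5.6
eef_pos: [561.4, -147.1, 227.8]
ee_rot: [-0.0, 0.675, 0.738, 0.0]
force: [-0.5, 0.1, -6.1]
grip_width: 0.727
grip_force: 84.7
```

```bash
python3 - <<'E'
from h import *
s=ctrl.sense();print(s['eef_pos'].round(1),s['ee_rot'].round(4))
im=snap('wrist','w4'); hs=cv2.cvtColor(im,cv2.COLOR_RGB2HSV).astype(int)
m=((hs[...,1]<75)&(hs[...,2]>90)).astype(np.uint8)
n,l,st,c=cv2.connectedComponentsWithStats(m[:125,260:410]); print([(st[i],c[i]+[260,0]) for i in range(1,n) if st[i][4]>8])
# die edges & hole
for r in [140,180,220,255]:
    row=hs[r,:,1]<45; i=np.nonzero(row[200:450])[0]+200; print(r,i.min(),i.max())
hm=(hs[150:205,295:350,1]>80).astype(np.uint8); ys,xs=np.nonzero(hm); print('hole sat',xs.min()+295,xs.max()+295,ys.min()+150,ys.max()+150)
a=cv2.resize(im[0:220,220:430,::-1],None,fx=3,fy=2.7,interpolation=cv2.INTER_CUBIC);cv2.imwrite('pics/c4.png',a)
E
```

```text
[ 561.4 -147.1  227.8] [-0.000e+00  6.748e-01  7.380e-01  1.000e-04]
[(array([58,  3, 10, 14, 81], dtype=int32), array([322.69135802,   9.39506173])), (array([ 58, 111,  10,  11,  60], dtype=int32), array([322.58333333, 115.61666667]))]
140 200 410
180 200 449
220 200 449
255 200 449
hole sat 313 331 157 161
```

View pics/c4.png

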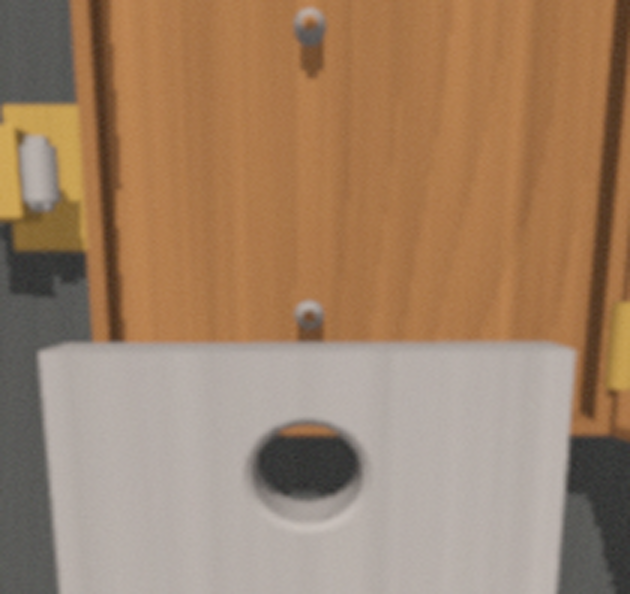

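Peg tops are at (323,9.3) and (323,117) and the hole is centred at (322.3,175.6). Next I'll work out both in the tool frame.

```bash
python3 - <<'E'
from h import *
s=ctrl.sense(); q=s['ee_rot']; R=Ro.from_quat(q[[1,2,3,0]])
tool=lambda X: R.inv().apply(X-s['eef_pos']).round(2)
p=world('w4',[(323,9.3),(323,117)],20); print('pegs',p.round(1),np.linalg.norm(p[0]-p[1]),tool(p),'bed',p.mean(0),'yaw',np.degrees(np.arctan2(-(p[0]-p[1])[0],(p[0]-p[1])[1])))
zt=s['eef_pos'][2]+17.8
h=world('w4',[(322.3,175.6)],zt);print('hole',tool(h))
im=cv2.imread('pics/w4.png');g=cv2.cvtColor(im,cv2.COLOR_BGR2GRAY).astype(int)
hs=cv2.cvtColor(im,cv2.COLOR_BGR2HSV).astype(int)
print(hs[200,[225,235,245,255,320]], hs[200,[395,400,405,410,415]])
L=[];Rr=[]
for r in range(150,250,5):
    d=np.abs(np.diff(g[r])); L.append((225+d[225:262].argmax()+.5,r)); Rr.append((385+d[385:420].argmax()+.5,r))
for E in (L,Rr):
    w=tool(world('w4',E,zt)); k=np.polyfit(w[:,0],w[:,1],1); print('edge slope deg',np.degrees(np.arctan(k[0])),'y at 0',k[1], np.std(w[:,1]-np.polyval(k,w[:,0])))
t=world('w4',[(325,128)],zt); print('end',tool(t)) 
E
```

```text
pegs [[548.6   6.   20. ]
 [557.1 -88.7  20. ]] 95.07889366563583 [[153.69   0.96 207.8 ]
 [ 58.61   0.96 207.79]] bed [552.87402765 -41.39250252  20.        ] yaw 5.123657087479301
hole [[ 48.97   0.55 -17.8 ]]
[[ 30   6  89]
 [ 15   6  90]
 [ 12  19 179]
 [ 13  20 182]
 [ 11  20 180]] [[ 13  20 181]
 [ 15  19 188]
 [ 11  16 180]
 [ 50   8  92]
 [ 45  16  96]]
edge slope deg -0.0397905431376554 y at 0 -31.591571296378046 0.11019149411995978
edge slope deg 0.16804253637399189 y at 0 32.47359286174852 0.20556633934340568
end [[ 66.3    1.53 -17.8 ]]
```

```bash
python3 - <<'E'
from h import *
def crop(n,x,y,k=10): return cv2.resize(cv2.imread(f'pics/{n}.png')[y:y+25,x:x+25],(250,250),interpolation=cv2.INTER_NEAREST)
r1=np.hstack([crop('wrist0',332,152),crop('wrist0',338,235),crop('w3',311,22)])
r2=np.hstack([crop('w4',311,0),crop('w4',311,103),crop('scene0',314,200)])
cv2.imwrite('pics/m.png',np.vstack([r1,r2]))
print(world('scene0',[(326.3,211.3),(349.7,199)],16).round(1))
E
```

```text
[[562.  -91.   16. ]
 [553.7   4.6  16. ]]
```

View pics/m.png

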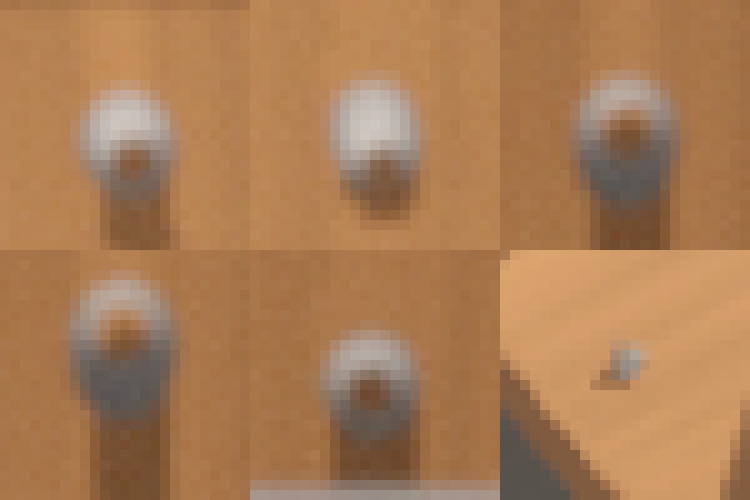

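The dark dots on the rounded peg caps are their tops. Read that way, wrist0 gives y of about -41, which agrees with w4 (bed at 552.9, -41). The shift is about 105.4 mm along tool x and 0.5 mm along y.

>>> arm_command(
  increments=[
    {"dr": [0, 0, 0], "offset": [0.293, 0.002, 0], "hand": -0.2},
    {"dr": [0, 0, 0], "offset": [0.293, 0.002, 0], "hand": -0.2},
    {"dr": [0, 0, 0], "offset": [0.293, 0, 0], "hand": -0.2},
    {"dr": [0, 0, 0], "offset": [0, 0, 0.35], "hand": -0.2},
    {"dr": [0, 0, 0], "offset": [0, 0, 0.35], "hand": -0.2},
    {"dr": [0, 0, 0], "offset": [0, 0, 0.35], "hand": -0.2},
    {"dr": [0, 0, 0], "offset": [0, 0, 0.35], "hand": -0.2},
    {"dr": [0, 0, 0], "offset": [0, 0, 0.25], "hand": -0.2},
  ],
)

```text
time_s: 6.45
eef_pos: [551.6, -42.1, 27.3]
ee_rot: [-0.001, 0.675, 0.738, -0.0]
force: [1.2, 0.5, -6.5]
grip_width: 0.723
grip_force: 84.6
```

>>> arm_command(
  increments=[
    {"dr": [0, 0, 0], "offset": [0, 0, 0], "hand": -0.2},
    {"dr": [0, 0, 0], "offset": [0, 0, 0], "hand": -0.2},
    {"dr": [0, 0, 0], "offset": [0, 0, 0], "hand": -0.2},
    {"dr": [0, 0, 0], "offset": [0, 0, 0], "hand": -0.2},
  ],
)

```text
time_s: 6.85
eef_pos: [553.6, -42.9, 31.6]
ee_rot: [0.002, 0.675, 0.738, 0.001]
force: [-0.0, -0.2, -6.2]
grip_width: 0.723
grip_force: 84.7
```

```bash
python3 - <<'E'
from h import *
# target: (561.4,-147.1)+R*(105.4,.5)
a=np.radians(5.12); t=np.array([561.4,-147.1])+105.4*np.array([-np.sin(a),np.cos(a)])+.5*np.array([np.cos(a),np.sin(a)]);print(t)
plan(*t,4.2,5.12); snap('wrist','w5')
E
```

```text
[552.49190078 -42.07592767]
dr [ 0.004   0.0016 -0.0006] off [ 0.007 -0.008  0.228] pos [553.6 -42.9  31.6]
```

View pics/w5.png

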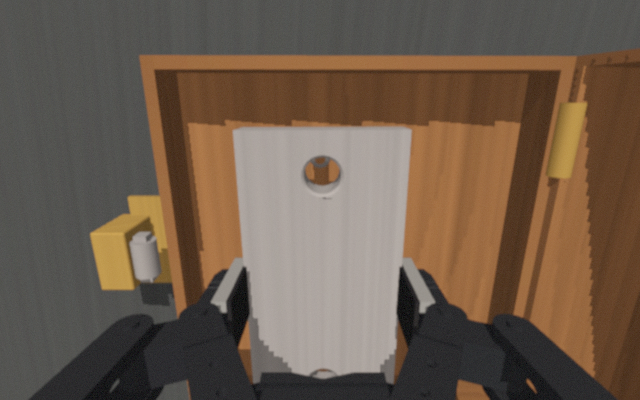

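The die is over the pegs, with a peg seen inside the hole at (320,160). Lowering it.

>>> arm_command(
  increments=[
    {"dr": [0, 0, 0], "offset": [0, 0, 0.05], "hand": -0.2},
    {"dr": [0, 0, 0], "offset": [0, 0, 0.04], "hand": -0.2},
    {"dr": [0, 0, 0], "offset": [0, 0, 0], "hand": -0.2},
    {"dr": [0, 0, 0], "offset": [0, 0, 0], "hand": -0.2},
    {"dr": [0, 0, 0], "offset": [0, 0, 0], "hand": -0.2},
  ],
)

```text
time_s: 7.4
eef_pos: [552.6, -42.7, 19.0]
ee_rot: [0.0, 0.675, 0.738, 0.0]
force: [0.5, -0.3, -7.3]
grip_width: 0.726
grip_force: 84.6
```

```bash
python3 - <<'E'
from h import *
plan(552.49,-42.08,4.2,5.12); print(ctrl.sense()['force'])
E
```

```text
dr [ 0.0002  0.0001 -0.0007] off [ 0.005 -0.001  0.123] pos [552.6 -42.7  19. ]
[ 0.51172246 -0.30391907 -7.309858  ]
```

Now at z 19, so the die bottom is at about 22.8. Continuing slowly.

>>> arm_command(
  increments=[
    {"dr": [0, 0, 0], "offset": [0.005, 0, 0.02], "hand": -0.2},
    {"dr": [0, 0, 0], "offset": [0, 0, 0.02], "hand": -0.2},
    {"dr": [0, 0, 0], "offset": [0, 0, 0.015], "hand": -0.2},
    {"dr": [0, 0, 0], "offset": [0, 0, 0], "hand": -0.2},
    {"dr": [0, 0, 0], "offset": [0, 0, 0], "hand": -0.2},
  ],
)

```text
time_s: 7.9
eef_pos: [552.5, -42.1, 12.2]
ee_rot: [-0.0, 0.675, 0.738, -0.0]
force: [-0.5, -0.1, -6.8]
grip_width: 0.727
grip_force: 84.7
```

>>> arm_command(
  increments=[
    {"dr": [0, 0, 0], "offset": [0, 0, 0.02], "hand": -0.2},
    {"dr": [0, 0, 0], "offset": [0, 0, 0.02], "hand": -0.2},
    {"dr": [0, 0, 0], "offset": [0, 0, 0.02], "hand": -0.2},
    {"dr": [0, 0, 0], "offset": [0, 0, 0.01], "hand": -0.2},
    {"dr": [0, 0, 0], "offset": [0, 0, 0], "hand": -0.2},
    {"dr": [0, 0, 0], "offset": [0, 0, 0], "hand": -0.2},
  ],
)

```text
time_s: 8.5
eef_pos: [552.4, -42.0, 4.3]
ee_rot: [-0.0, 0.675, 0.738, -0.0]
force: [-4.6, 0.2, 2.5]
grip_width: 0.723
grip_force: 85.8
```

Seated at z 4.3 with contact. Release, lift and go to plate A.

>>> arm_command(
  increments=[
    {"dr": [0, 0, 0], "offset": [0, 0, 0], "hand": 0.6},
    {"dr": [0, 0, 0], "offset": [0, 0, 0], "hand": 0.65},
    {"dr": [0, 0, 0], "offset": [0, 0, 0], "hand": 0.65},
    {"dr": [0, 0, 0], "offset": [0, 0, -0.1], "hand": 0.65},
    {"dr": [0, 0, 0], "offset": [0, 0, -0.35], "hand": 0.65},
    {"dr": [0, 0, 0], "offset": [0, 0, -0.4], "hand": 0.65},
    {"dr": [0, 0, 0], "offset": [0, 0, -0.2], "hand": 0.65},
    {"dr": [0, 0, 0.175], "offset": [0, 0, 0], "hand": 0.65},
  ],
)

```text
time_s: 9.3
eef_pos: [554.4, -42.5, 134.9]
ee_rot: [0.004, 0.725, 0.689, 0.002]
force: [-0.6, -0.4, -0.9]
grip_width: 0.822
grip_force: 0.0
```

```bash
python3 - <<'E'
from h import *
plan(535.2,275,120,-2.9); print(ctrl.sense()['force'],ctrl.sense()['grip_width'])
E
```

```text
dr [0.0105 0.0025 0.0005] off [ 2.634 -0.293  0.125] pos [554.4 -42.5 134.9]
[-0.55916566 -0.35421568 -0.93193493] 0.8224434551084827
```

>>> arm_command(
  increments=[
    {"dr": [0, 0, 0], "offset": [0.376, -0.04, 0], "hand": 0.65},
    {"dr": [0, 0, 0], "offset": [0.376, -0.04, 0], "hand": 0.65},
    {"dr": [0, 0, 0], "offset": [0.376, -0.04, 0], "hand": 0.65},
    {"dr": [0, 0, 0], "offset": [0.376, -0.04, 0], "hand": 0.65},
    {"dr": [0, 0, 0], "offset": [0.376, -0.04, 0], "hand": 0.65},
    {"dr": [0, 0, 0], "offset": [0.376, -0.04, 0], "hand": 0.65},
    {"dr": [0, 0, 0], "offset": [0.376, -0.04, 0], "hand": 0.65},
  ],
)

```text
time_s: 10.0
eef_pos: [534.1, 277.0, 131.1]
ee_rot: [0.0, 0.724, 0.69, 0.001]
force: [0.5, -0.2, -0.1]
grip_width: 0.824
grip_force: 0.0
```

>>> arm_command(
  increments=[
    {"dr": [0, 0, 0], "offset": [0, 0, 0], "hand": 0.65},
    {"dr": [0, 0, 0], "offset": [0, 0, 0], "hand": 0.65},
    {"dr": [0, 0, 0], "offset": [0, 0, 0], "hand": 0.65},
    {"dr": [0, 0, 0], "offset": [0, 0, 0], "hand": 0.65},
  ],
)

```text
time_s: 10.4
eef_pos: [534.7, 273.9, 130.3]
ee_rot: [0.0, 0.725, 0.689, 0.0]
force: [-0.0, 0.0, -0.5]
grip_width: 0.823
grip_force: 0.0
```

```bash
python3 - <<'E'
from h import *
snap('wrist','w6'); r=rect('w6',(230,60,410,330),6,'brass'); print(r); plan(r[0],r[1],-3,r[2]); print(ctrl.sense()['grip_width'])
E
```

```text
[536.  253.7  -2.9  58.6 111.4]
dr [0.0002 0.     0.0003] off [-0.168  0.02   1.11 ] pos [534.7 273.9 130.2]
0.8247063930474243
```

>>> arm_command(
  increments=[
    {"dr": [0, 0, 0], "offset": [-0.168, 0.02, 0], "hand": 0.65},
    {"dr": [0, 0, 0], "offset": [0, 0, 0.35], "hand": 0.65},
    {"dr": [0, 0, 0], "offset": [0, 0, 0.35], "hand": 0.65},
    {"dr": [0, 0, 0], "offset": [0, 0, 0.25], "hand": 0.65},
    {"dr": [0, 0, 0], "offset": [0, 0, 0], "hand": 0.65},
    {"dr": [0, 0, 0], "offset": [0, 0, 0.1], "hand": 0.65},
    {"dr": [0, 0, 0], "offset": [0, 0, 0], "hand": 0.65},
    {"dr": [0, 0, 0], "offset": [0, 0, 0], "hand": 0.65},
  ],
)

```text
time_s: 11.25
eef_pos: [536.4, 254.9, 5.1]
ee_rot: [0.0, 0.724, 0.69, 0.001]
force: [0.8, -0.1, -0.0]
grip_width: 0.822
grip_force: 0.0
```

```bash
python3 - <<'E'
from h import *
plan(536,253.7,-2.5,-2.9); print(ctrl.sense()['force'])
E
```

```text
dr [ 0.0024 -0.0007  0.0023] off [-0.01  -0.003  0.064] pos [536.4 254.9   5.1]
[ 0.8439357  -0.0784855  -0.04069242]
```

>>> arm_command(
  increments=[
    {"dr": [0, 0, 0], "offset": [-0.005, 0, 0.06], "hand": 0.65},
    {"dr": [0, 0, 0], "offset": [0, 0, 0], "hand": 0.65},
    {"dr": [0, 0, 0], "offset": [0, 0, 0], "hand": 0.4},
    {"dr": [0, 0, 0], "offset": [0, 0, 0], "hand": 0.2},
    {"dr": [0, 0, 0], "offset": [0, 0, 0], "hand": 0},
    {"dr": [0, 0, 0], "offset": [0, 0, 0], "hand": -0.2},
    {"dr": [0, 0, 0], "offset": [0, 0, 0], "hand": -0.2},
  ],
  grip_force=60,
)

```text
time_s: 11.95
eef_pos: [535.8, 254.3, -2.5]
ee_rot: [0.0, 0.724, 0.69, 0.0]
force: [-1.9, -1.7, 5.8]
grip_width: 0.649
grip_force: 63.1
```

```bash
python3 - <<'E'
from h import *
snap('wrist','w7'); print(rect('w7',(225,60,415,360),6,'brass'));s=ctrl.sense();print(s['force'],s['grip_width'],s['eef_pos'])
E
```

```text
[536.7 260.7  -2.8  58.5  97.5]
[-2.07397984  0.09098787  4.96943047] 0.6494296530478387 [535.83827872 254.27779213  -2.50194561]
```

>>> arm_command(
  increments=[
    {"dr": [0, 0, 0], "offset": [0, 0, -0.1], "hand": -0.2},
    {"dr": [0, 0, 0], "offset": [0, 0, -0.3], "hand": -0.2},
    {"dr": [0, 0, 0], "offset": [0, 0, -0.35], "hand": -0.2},
    {"dr": [0, 0, 0], "offset": [0, 0, -0.25], "hand": -0.2},
    {"dr": [0, 0, -0.178], "offset": [0, 0, 0], "hand": -0.2},
    {"dr": [0, 0, 0], "offset": [0, 0, 0], "hand": -0.2},
  ],
)

```text
time_s: 12.6
eef_pos: [535.8, 254.3, 117.9]
ee_rot: [0.0, 0.674, 0.739, 0.001]
force: [0.3, 0.4, -4.0]
grip_width: 0.648
grip_force: 65.2
```

```bash
python3 - <<'E'
from h import *
plan(552.7,-41.1,100,5.12); print(ctrl.sense()['force'],ctrl.sense()['grip_width'])
E
```

```text
dr [ 0.0018 -0.0003  0.0042] off [-2.464 -0.079  0.149] pos [535.8 254.3 117.9]
[ 0.26571591  0.40439938 -3.98974007] 0.6483936479050854
```

>>> arm_command(
  increments=[
    {"dr": [0, 0, 0.004], "offset": [-0.352, -0.011, 0], "hand": -0.2},
    {"dr": [0, 0, 0], "offset": [-0.352, -0.011, 0], "hand": -0.2},
    {"dr": [0, 0, 0], "offset": [-0.352, -0.011, 0], "hand": -0.2},
    {"dr": [0, 0, 0], "offset": [-0.352, -0.011, 0], "hand": -0.2},
    {"dr": [0, 0, 0], "offset": [-0.352, -0.011, 0], "hand": -0.2},
    {"dr": [0, 0, 0], "offset": [-0.352, -0.011, 0], "hand": -0.2},
    {"dr": [0, 0, 0], "offset": [-0.352, -0.011, 0], "hand": -0.2},
  ],
)

```text
time_s: 13.3
eef_pos: [551.9, -42.7, 116.1]
ee_rot: [-0.001, 0.677, 0.736, -0.0]
force: [0.8, 0.8, -2.6]
grip_width: 0.646
grip_force: 65.2
```

>>> arm_command(
  increments=[
    {"dr": [0, 0, 0], "offset": [0, 0, 0], "hand": -0.2},
    {"dr": [0, 0, 0], "offset": [0, 0, 0.3], "hand": -0.2},
    {"dr": [0, 0, 0], "offset": [0, 0, 0.3], "hand": -0.2},
    {"dr": [0, 0, 0], "offset": [0, 0, 0], "hand": -0.2},
    {"dr": [0, 0, 0], "offset": [0, 0, 0], "hand": -0.2},
    {"dr": [0, 0, 0], "offset": [0, 0, 0], "hand": -0.2},
  ],
)

```text
time_s: 13.9
eef_pos: [553.6, -41.2, 46.5]
ee_rot: [0.001, 0.676, 0.737, 0.001]
force: [-0.1, 0.0, -2.2]
grip_width: 0.648
grip_force: 66.0
```

```bash
python3 - <<'E'
from h import *
plan(552.7,-41.1,20,5.12); print(ctrl.sense()['force'],ctrl.sense()['grip_width']); snap('wrist','w8')
E
```

```text
dr [ 0.0032  0.0012 -0.0026] off [ 0.001 -0.007  0.221] pos [553.6 -41.2  46.5]
[-0.12558874  0.00359829 -2.24271857] 0.6476297260718403
```

View pics/w8.png

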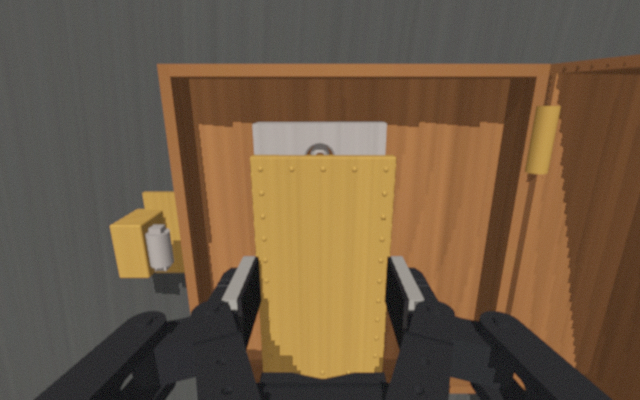

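The plate is above the seated die. The die's end edge runs (254,123) to (386,122), and the plate's end edge runs (251,157) to (395,157).

```bash
python3 - <<'E'
from h import *
s=ctrl.sense(); R=Ro.from_quat(s['ee_rot'][[1,2,3,0]])
for z,p,l in [(22,[(254,122.5),(386.5,122.5)],65),(s['eef_pos'][2]+8.5,[(251,156.5),(395.5,156.5)],55)]:
    w=world('w8',p,z);t=R.inv().apply(w-s['eef_pos']);print('width',np.linalg.norm(t[0]-t[1]),'centre in tool',(t.mean(0)-[l,0,0]).round(2),'skew',np.degrees(np.arctan2(t[1,0]-t[0,0],t[1,1]-t[0,1])))
E
```

```text
width 62.97670163452619 centre in tool [ 0.35 -0.46 24.5 ] skew -0.04723610175871607
width 56.711713867173614 centre in tool [-0.47  0.93 -8.56] skew -0.057594880170253354
```

>>> arm_command(
  increments=[
    {"dr": [0, 0, 0], "offset": [0.006, -0.006, 0.1], "hand": -0.2},
    {"dr": [0, 0, 0], "offset": [0, 0, 0.06], "hand": -0.2},
    {"dr": [0, 0, 0], "offset": [0, 0, 0.03], "hand": -0.2},
    {"dr": [0, 0, 0], "offset": [0, 0, 0], "hand": -0.2},
    {"dr": [0, 0, 0], "offset": [0, 0, 0.02], "hand": -0.2},
    {"dr": [0, 0, 0], "offset": [0, 0, 0], "hand": -0.2},
    {"dr": [0, 0, 0], "offset": [0, 0, 0], "hand": -0.2},
  ],
)

```text
time_s: 14.65
eef_pos: [551.9, -40.5, 19.6]
ee_rot: [0.0, 0.675, 0.738, 0.0]
force: [-0.4, -0.3, -2.3]
grip_width: 0.648
grip_force: 66.0
```

>>> arm_command(
  increments=[
    {"dr": [0, 0, 0], "offset": [0, 0, 0.006], "hand": -0.2},
    {"dr": [0, 0, 0], "offset": [0, 0, 0], "hand": -0.2},
    {"dr": [0, 0, 0], "offset": [0, 0, 0], "hand": 0.6},
    {"dr": [0, 0, 0], "offset": [0, 0, 0], "hand": 0.6},
    {"dr": [0, 0, 0], "offset": [0, 0, 0], "hand": 0.6},
    {"dr": [0, 0, 0], "offset": [0, 0, -0.1], "hand": 0.65},
    {"dr": [0, 0, 0], "offset": [0, 0, -0.3], "hand": 0.65},
    {"dr": [0, 0, 0], "offset": [0, 0, -0.4], "hand": 0.65},
  ],
)

```text
time_s: 15.45
eef_pos: [550.8, -40.3, 115.2]
ee_rot: [-0.002, 0.675, 0.737, -0.001]
force: [1.5, 0.4, 0.3]
grip_width: 0.821
grip_force: 0.0
```

```bash
python3 - <<'E'
from h import *
snap('wrist','w9'); r=rect('w9',(230,80,410,360),28,'brass'); print(r)
s=ctrl.sense();print(s['force'],s['eef_pos']); plan(545,-245,150,5.12)
snap('scene','s2'); 
for n,b in [('B',(255,212,300,245)),('C',(198,220,242,252))]: print(n,rect('s2',b,6,'brass'))
E
```

```text
[551.6 -42.7   5.  133.6 179.9]
[ 3.32436034 -0.67016724  9.34778145] [554.75382598 -41.18117559 124.45164667]
dr [ 0.0134  0.0052 -0.0014] off [-1.684 -0.233 -0.213] pos [554.8 -41.2 124.5]
B [ 542.8 -266.9   -7.8   62.7  111.6]
C [ 478.3 -438.3  -10.3   63.   110.2]
```

>>> arm_command(
  increments=[
    {"dr": [0, 0, 0], "offset": [-0.337, -0.047, -0.05], "hand": 0.65},
    {"dr": [0, 0, 0], "offset": [-0.337, -0.047, -0.05], "hand": 0.65},
    {"dr": [0, 0, 0], "offset": [-0.337, -0.047, -0.05], "hand": 0.65},
    {"dr": [0, 0, 0], "offset": [-0.337, -0.047, 0], "hand": 0.65},
    {"dr": [0, 0, 0], "offset": [-0.337, -0.047, 0], "hand": 0.65},
    {"dr": [0, 0, 0.144], "offset": [0, 0, 0], "hand": 0.65},
    {"dr": [0, 0, 0.144], "offset": [0, 0, 0], "hand": 0.65},
    {"dr": [0, 0, 0], "offset": [0, 0, 0], "hand": 0.65},
  ],
)

```text
time_s: 16.35
eef_pos: [541.4, -244.7, 133.2]
ee_rot: [0.0, 0.755, 0.656, 0.0]
force: [0.3, 0.2, -0.7]
grip_width: 0.824
grip_force: 0.0
```

>>> arm_command(
  increments=[
    {"dr": [0, 0, 0], "offset": [0, 0, 0], "hand": 0.65},
    {"dr": [0, 0, 0], "offset": [0, 0, 0], "hand": 0.65},
    {"dr": [0, 0, 0], "offset": [0, 0, 0], "hand": 0.65},
  ],
)

```text
time_s: 16.65
eef_pos: [541.6, -244.2, 132.9]
ee_rot: [0.0, 0.754, 0.657, 0.0]
force: [0.1, 0.7, -1.2]
grip_width: 0.821
grip_force: 0.0
```

```bash
python3 - <<'E'
from h import *
snap('wrist','w10'); r=rect('w10',(225,60,415,300),6,'brass'); print(r)
plan(r[0],r[1],0,r[2])
print('jib tip',world('s2',[(248,233)],[125]).round(),'base',world('s2',[(247,270)],[20]).round())
E
```

```text
[ 540.7 -266.9   -7.8   58.9  111.1]
dr [ 0.0001  0.0001 -0.001 ] off [-0.188  0.019  1.107] pos [ 541.5 -244.2  132.9]
jib tip [[ 597. -374.  125.]] base [[ 648. -413.   20.]]
```

>>> arm_command(
  increments=[
    {"dr": [0, 0, 0], "offset": [-0.188, 0.019, 0], "hand": 0.65},
    {"dr": [0, 0, 0], "offset": [0, 0, 0.35], "hand": 0.65},
    {"dr": [0, 0, 0], "offset": [0, 0, 0.35], "hand": 0.65},
    {"dr": [0, 0, 0], "offset": [0, 0, 0.27], "hand": 0.65},
    {"dr": [0, 0, 0], "offset": [0, 0, 0], "hand": 0.65},
    {"dr": [0, 0, 0], "offset": [0, 0, 0.1], "hand": 0.65},
    {"dr": [0, 0, 0], "offset": [0, 0, 0], "hand": 0.65},
    {"dr": [0, 0, 0], "offset": [0, 0, 0], "hand": 0.65},
  ],
)

```text
time_s: 17.5
eef_pos: [541.3, -267.4, 5.7]
ee_rot: [0.001, 0.754, 0.657, 0.0]
force: [0.3, -0.3, -0.3]
grip_width: 0.826
grip_force: 0.0
```

```bash
python3 - <<'E'
from h import *
plan(540.7,-266.9,-2.2,-7.8); print(ctrl.sense()['force'])
E
```

```text
dr [ 0.0024  0.0013 -0.0024] off [ 0.004 -0.005  0.066] pos [ 541.3 -267.4    5.7]
[ 0.29937214 -0.3332958  -0.33881189]
```

>>> arm_command(
  increments=[
    {"dr": [0, 0, 0], "offset": [0, 0, 0.062], "hand": 0.65},
    {"dr": [0, 0, 0], "offset": [0, 0, 0], "hand": 0.65},
    {"dr": [0, 0, 0], "offset": [0, 0, 0], "hand": 0.4},
    {"dr": [0, 0, 0], "offset": [0, 0, 0], "hand": 0.2},
    {"dr": [0, 0, 0], "offset": [0, 0, 0], "hand": 0},
    {"dr": [0, 0, 0], "offset": [0, 0, 0], "hand": -0.2},
    {"dr": [0, 0, 0], "offset": [0, 0, 0], "hand": -0.2},
  ],
  grip_force=60,
)

```text
time_s: 18.2
eef_pos: [540.8, -267.2, -2.2]
ee_rot: [0.0, 0.754, 0.657, 0.0]
force: [-1.3, 1.2, 4.8]
grip_width: 0.649
grip_force: 63.2
```

>>> arm_command(
  increments=[
    {"dr": [0, 0, 0], "offset": [0, 0, -0.1], "hand": -0.2},
    {"dr": [0, 0, 0], "offset": [0, 0, -0.3], "hand": -0.2},
    {"dr": [0, 0, 0], "offset": [0, 0, -0.35], "hand": -0.2},
    {"dr": [0, 0, 0], "offset": [0, 0, -0.35], "hand": -0.2},
    {"dr": [0, 0, -0.144], "offset": [0, 0, 0], "hand": -0.2},
    {"dr": [0, 0, -0.143], "offset": [0, 0, 0], "hand": -0.2},
    {"dr": [0, 0, 0], "offset": [0, 0, 0], "hand": -0.2},
  ],
)

```text
time_s: 18.9
eef_pos: [540.5, -266.9, 129.5]
ee_rot: [0.0, 0.675, 0.738, 0.0]
force: [1.0, -0.1, -3.6]
grip_width: 0.648
grip_force: 65.1
```

```bash
python3 - <<'E'
from h import *
plan(552.4,-40.5,100,5.12); print(ctrl.sense()['force'],ctrl.sense()['grip_width'])
E
```

```text
dr [ 0.0002  0.0002 -0.0015] off [1.87  0.267 0.246] pos [ 540.5 -266.9  129.5]
[ 1.00894089 -0.05848506 -3.57908467] 0.6484716212539927
```

>>> arm_command(
  increments=[
    {"dr": [0, 0, 0], "offset": [0.374, 0.053, 0], "hand": -0.2},
    {"dr": [0, 0, 0], "offset": [0.374, 0.053, 0], "hand": -0.2},
    {"dr": [0, 0, 0], "offset": [0.374, 0.053, 0], "hand": -0.2},
    {"dr": [0, 0, 0], "offset": [0.374, 0.053, 0], "hand": -0.2},
    {"dr": [0, 0, 0], "offset": [0.374, 0.054, 0], "hand": -0.2},
    {"dr": [0, 0, 0], "offset": [0, 0, 0], "hand": -0.2},
    {"dr": [0, 0, 0], "offset": [0, 0, 0.3], "hand": -0.2},
    {"dr": [0, 0, 0], "offset": [0, 0, 0.3], "hand": -0.2},
  ],
)

```text
time_s: 19.7
eef_pos: [553.4, -40.8, 56.9]
ee_rot: [0.001, 0.677, 0.736, 0.0]
force: [0.9, -0.0, -4.4]
grip_width: 0.649
grip_force: 65.1
```

>>> arm_command(
  increments=[
    {"dr": [0, 0, 0], "offset": [0, 0, 0], "hand": -0.2},
    {"dr": [0, 0, 0], "offset": [0, 0, 0], "hand": -0.2},
    {"dr": [0, 0, 0], "offset": [0, 0, 0], "hand": -0.2},
    {"dr": [0, 0, 0], "offset": [0, 0, 0], "hand": -0.2},
  ],
)

```text
time_s: 20.1
eef_pos: [553.8, -41.1, 58.7]
ee_rot: [0.001, 0.676, 0.737, 0.001]
force: [0.5, 0.1, -2.8]
grip_width: 0.649
grip_force: 66.0
```

```bash
python3 - <<'E'
from h import *
plan(552.3,-40.5,26,5.12); print(ctrl.sense()['force'],ctrl.sense()['grip_width']); snap('wrist','w11')
im=cv2.imread('pics/w11.png')[80:260,220:430]; cv2.imwrite('pics/c11.png',cv2.resize(im,None,fx=3,fy=3,interpolation=cv2.INTER_CUBIC))
E
```

```text
dr [ 0.0036  0.0014 -0.0036] off [ 0.006 -0.012  0.272] pos [553.8 -41.1  58.7]
[ 0.53299996  0.1263226  -2.8096559 ] 0.6491950514666702
```

View pics/c11.png

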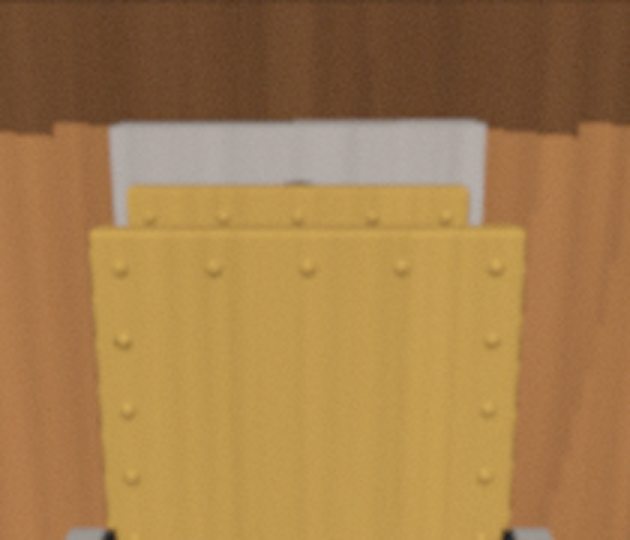

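Plate A is centred on the die: mid column 298.5 for both in the crop. The held plate's mid is 308. I'll work out the shift.

```bash
cat >> h.py <<'E'
def offs(name,rows):
    s=ctrl.sense(); R=Ro.from_quat(s['ee_rot'][[1,2,3,0]])
    for z,p,l in rows:
        t=R.inv().apply(world(name,np.array(p)/3+[220,80],z)-s['eef_pos']);print('width',round(np.linalg.norm(t[0]-t[1]),1),'centre in tool',(t.mean(0)-[l,0,0]).round(2))
E
python3 - <<'E'
from h import *
z=ctrl.sense()['eef_pos'][2]
offs('w11',[(22,[(111,123),(486,122)],65),(28,[(127,186),(470,186)],55),(z+8.2,[(91,229),(525,229)],55)])
E
```

```text
width 63.7 centre in tool [ 0.21 -0.71 36.32]
width 57.3 centre in tool [ 0.26 -0.69 30.33]
width 57.0 centre in tool [-0.66  0.89 -8.25]
```

>>> arm_command(
  increments=[
    {"dr": [0, 0, 0], "offset": [0.007, -0.006, 0.12], "hand": -0.2},
    {"dr": [0, 0, 0], "offset": [0, 0, 0.08], "hand": -0.2},
    {"dr": [0, 0, 0], "offset": [0, 0, 0.03], "hand": -0.2},
    {"dr": [0, 0, 0], "offset": [0, 0, 0], "hand": -0.2},
    {"dr": [0, 0, 0], "offset": [0, 0, 0.02], "hand": -0.2},
    {"dr": [0, 0, 0], "offset": [0, 0, 0], "hand": -0.2},
    {"dr": [0, 0, 0], "offset": [0, 0, 0], "hand": -0.2},
  ],
)

```text
time_s: 20.85
eef_pos: [552.3, -40.0, 27.2]
ee_rot: [0.0, 0.676, 0.737, 0.0]
force: [-0.9, -0.0, -2.7]
grip_width: 0.649
grip_force: 65.9
```

>>> arm_command(
  increments=[
    {"dr": [0, 0, 0], "offset": [0, 0, 0.011], "hand": -0.2},
    {"dr": [0, 0, 0], "offset": [0, 0, 0], "hand": -0.2},
    {"dr": [0, 0, 0], "offset": [0, 0, 0], "hand": 0.6},
    {"dr": [0, 0, 0], "offset": [0, 0, 0], "hand": 0.6},
    {"dr": [0, 0, 0], "offset": [0, 0, 0], "hand": 0.6},
    {"dr": [0, 0, 0], "offset": [0, 0, -0.1], "hand": 0.65},
    {"dr": [0, 0, 0], "offset": [0, 0, -0.3], "hand": 0.65},
    {"dr": [0, 0, 0], "offset": [0, 0, -0.4], "hand": 0.65},
  ],
)

```text
time_s: 21.65
eef_pos: [551.1, -39.7, 122.2]
ee_rot: [-0.002, 0.676, 0.737, -0.001]
force: [1.2, -0.1, 1.1]
grip_width: 0.824
grip_force: 0.0
```

>>> arm_command(
  increments=[
    {"dr": [0, 0, 0], "offset": [0, 0, -0.25], "hand": 0.65},
    {"dr": [0, 0, 0], "offset": [0, 0, 0], "hand": 0.65},
    {"dr": [0, 0, 0], "offset": [0, 0, 0], "hand": 0.65},
  ],
)

```text
time_s: 21.95
eef_pos: [552.1, -39.9, 152.3]
ee_rot: [0.001, 0.676, 0.737, 0.0]
force: [0.5, -0.4, -0.8]
grip_width: 0.824
grip_force: 0.0
```

```bash
python3 - <<'E'
from h import *
plan(478.3,-415,150,5.12)
E
```

```text
dr [ 0.0015  0.0006 -0.0027] off [-3.058 -0.892  0.019] pos [552.1 -39.9 152.3]
```

>>> arm_command(
  increments=[
    {"dr": [0, 0, 0], "offset": [-0.382, -0.112, 0], "hand": 0.65},
    {"dr": [0, 0, 0], "offset": [-0.382, -0.112, 0], "hand": 0.65},
    {"dr": [0, 0, 0], "offset": [-0.382, -0.112, 0], "hand": 0.65},
    {"dr": [0, 0, 0], "offset": [-0.382, -0.112, 0], "hand": 0.65},
    {"dr": [0, 0, 0], "offset": [-0.382, -0.112, 0], "hand": 0.65},
    {"dr": [0, 0, 0], "offset": [-0.382, -0.112, 0], "hand": 0.65},
    {"dr": [0, 0, 0], "offset": [-0.382, -0.112, 0], "hand": 0.65},
    {"dr": [0, 0, 0], "offset": [-0.382, -0.112, 0], "hand": 0.65},
  ],
)

```text
time_s: 22.75
eef_pos: [475.8, -416.0, 150.1]
ee_rot: [-0.001, 0.676, 0.737, 0.0]
force: [0.9, 0.1, 0.1]
grip_width: 0.827
grip_force: 0.0
```

>>> arm_command(
  increments=[
    {"dr": [0, 0, 0.171], "offset": [0, 0, 0], "hand": 0.65},
    {"dr": [0, 0, 0.171], "offset": [0, 0, 0], "hand": 0.65},
    {"dr": [0, 0, 0], "offset": [0, 0, 0], "hand": 0.65},
    {"dr": [0, 0, 0], "offset": [0, 0, 0], "hand": 0.65},
    {"dr": [0, 0, 0], "offset": [0, 0, 0], "hand": 0.65},
  ],
)

```text
time_s: 23.25
eef_pos: [476.9, -414.2, 151.2]
ee_rot: [-0.0, 0.767, 0.641, -0.0]
force: [0.3, 0.8, -0.2]
grip_width: 0.823
grip_force: 0.0
```

```bash
python3 - <<'E'
from h import *
snap('wrist','w12'); r=rect('w12',(225,60,415,300),6,'brass'); print(r)
plan(r[0],r[1],0,r[2])
E
```

```text
[ 475.8 -439.   -10.4   59.   111. ]
dr [-0.0005 -0.0004  0.0033] off [-0.204  0.027  1.261] pos [ 477.  -414.3  151.4]
```

>>> arm_command(
  increments=[
    {"dr": [0, 0, 0.003], "offset": [-0.204, 0.027, 0], "hand": 0.65},
    {"dr": [0, 0, 0], "offset": [0, 0, 0.38], "hand": 0.65},
    {"dr": [0, 0, 0], "offset": [0, 0, 0.38], "hand": 0.65},
    {"dr": [0, 0, 0], "offset": [0, 0, 0.36], "hand": 0.65},
    {"dr": [0, 0, 0], "offset": [0, 0, 0], "hand": 0.65},
    {"dr": [0, 0, 0], "offset": [0, 0, 0.09], "hand": 0.65},
    {"dr": [0, 0, 0], "offset": [0, 0, 0], "hand": 0.65},
    {"dr": [0, 0, 0], "offset": [0, 0, 0], "hand": 0.65},
  ],
)

```text
time_s: 24.1
eef_pos: [476.4, -440.1, 8.4]
ee_rot: [0.002, 0.769, 0.639, -0.0]
force: [0.4, 0.1, 0.3]
grip_width: 0.823
grip_force: 0.0
```

```bash
python3 - <<'E'
from h import *
plan(475.8,-439,-2.2,-10.4); print(ctrl.sense()['force'])
E
```

```text
dr [ 0.003   0.0027 -0.0024] off [ 0.008 -0.007  0.089] pos [ 476.4 -440.1    8.4]
[0.3715795  0.10784962 0.33167006]
```

>>> arm_command(
  increments=[
    {"dr": [0, 0, 0], "offset": [0.003, 0, 0.06], "hand": 0.65},
    {"dr": [0, 0, 0], "offset": [0, 0, 0.02], "hand": 0.65},
    {"dr": [0, 0, 0], "offset": [0, 0, 0], "hand": 0.4},
    {"dr": [0, 0, 0], "offset": [0, 0, 0], "hand": 0.2},
    {"dr": [0, 0, 0], "offset": [0, 0, 0], "hand": 0},
    {"dr": [0, 0, 0], "offset": [0, 0, 0], "hand": -0.2},
    {"dr": [0, 0, 0], "offset": [0, 0, 0], "hand": -0.2},
  ],
  grip_force=60,
)

```text
time_s: 24.8
eef_pos: [475.9, -439.1, -2.6]
ee_rot: [0.0, 0.769, 0.639, -0.0]
force: [-1.7, 1.9, 5.1]
grip_width: 0.655
grip_force: 64.4
```

>>> arm_command(
  increments=[
    {"dr": [0, 0, 0], "offset": [0, 0, -0.1], "hand": -0.2},
    {"dr": [0, 0, 0], "offset": [0, 0, -0.35], "hand": -0.2},
    {"dr": [0, 0, 0], "offset": [0, 0, -0.4], "hand": -0.2},
    {"dr": [0, 0, 0], "offset": [0, 0, -0.4], "hand": -0.2},
    {"dr": [0, 0, -0.173], "offset": [0, 0, 0], "hand": -0.2},
    {"dr": [0, 0, -0.172], "offset": [0, 0, 0], "hand": -0.2},
    {"dr": [0, 0, 0], "offset": [0, 0, 0], "hand": -0.2},
  ],
)

```text
time_s: 25.5
eef_pos: [475.6, -438.8, 147.0]
ee_rot: [-0.0, 0.675, 0.738, 0.0]
force: [0.3, 0.1, -3.4]
grip_width: 0.65
grip_force: 65.4
```

```bash
python3 - <<'E'
from h import *
plan(552.3,-40.2,100,5.12); print(ctrl.sense()['force'],ctrl.sense()['grip_width'])
E
```

```text
dr [-0.0001 -0.0003 -0.0013] off [3.251 0.933 0.392] pos [ 475.6 -438.8  147. ]
[ 0.28274046  0.11862605 -3.39672448] 0.6502777467497206
```

>>> arm_command(
  increments=[
    {"dr": [0, 0, 0], "offset": [0.361, 0.1035, 0], "hand": -0.2},
    {"dr": [0, 0, 0], "offset": [0.361, 0.1035, 0], "hand": -0.2},
    {"dr": [0, 0, 0], "offset": [0.361, 0.1035, 0], "hand": -0.2},
    {"dr": [0, 0, 0], "offset": [0.361, 0.1035, 0], "hand": -0.2},
    {"dr": [0, 0, 0], "offset": [0.361, 0.1035, 0], "hand": -0.2},
    {"dr": [0, 0, 0], "offset": [0.361, 0.1035, 0], "hand": -0.2},
    {"dr": [0, 0, 0], "offset": [0.361, 0.1035, 0], "hand": -0.2},
    {"dr": [0, 0, 0], "offset": [0.361, 0.1035, 0], "hand": -0.2},
  ],
)

```text
time_s: 26.3
eef_pos: [544.5, -83.2, 146.8]
ee_rot: [-0.0, 0.677, 0.736, -0.0]
force: [0.8, 0.6, -3.0]
grip_width: 0.653
grip_force: 65.4
```

>>> arm_command(
  increments=[
    {"dr": [0, 0, 0], "offset": [0.361, 0.1035, 0], "hand": -0.2},
    {"dr": [0, 0, 0], "offset": [0, 0, 0], "hand": -0.2},
    {"dr": [0, 0, 0], "offset": [0, 0, 0.35], "hand": -0.2},
    {"dr": [0, 0, 0], "offset": [0, 0, 0.32], "hand": -0.2},
    {"dr": [0, 0, 0], "offset": [0, 0, 0], "hand": -0.2},
    {"dr": [0, 0, 0], "offset": [0, 0, 0], "hand": -0.2},
    {"dr": [0, 0, 0], "offset": [0, 0, 0], "hand": -0.2},
    {"dr": [0, 0, 0], "offset": [0, 0, 0], "hand": -0.2},
  ],
)

```text
time_s: 27.1
eef_pos: [554.1, -41.2, 68.3]
ee_rot: [0.001, 0.676, 0.737, 0.001]
force: [-0.2, 0.0, -2.9]
grip_width: 0.652
grip_force: 66.1
```

```bash
python3 - <<'E'
from h import *
plan(552.3,-40.2,32,5.12); print(ctrl.sense()['force'],ctrl.sense()['grip_width']); snap('wrist','w13')
im=cv2.imread('pics/w13.png')[80:260,220:430]; cv2.imwrite('pics/c13.png',cv2.resize(im,None,fx=3,fy=3,interpolation=cv2.INTER_CUBIC))
E
```

```text
dr [ 0.0038  0.0015 -0.0038] off [ 0.01  -0.014  0.303] pos [554.1 -41.2  68.3]
[-1.85267314e-01  2.42524346e-04 -2.87773490e+00] 0.6518686981712742
```

View pics/c13.png

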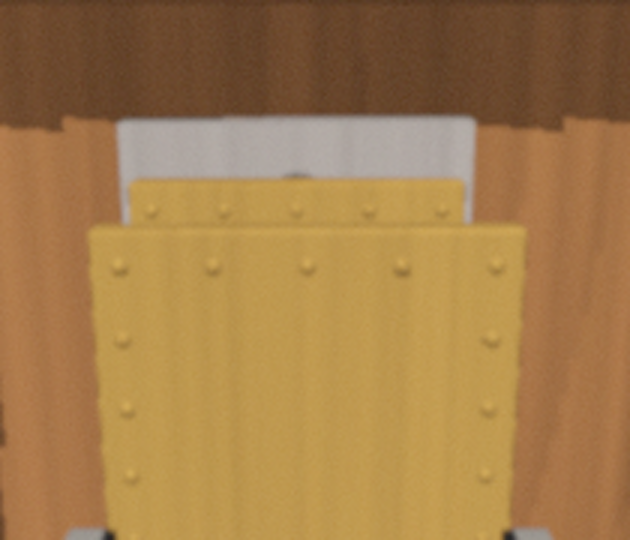

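The stack is square: mids are 296.5 for the die, 297.5 for plate B and 308 for the held plate. I'll use the same small correction as before.

>>> arm_command(
  increments=[
    {"dr": [0, 0, 0], "offset": [0.008, -0.007, 0.14], "hand": -0.2},
    {"dr": [0, 0, 0], "offset": [0, 0, 0.09], "hand": -0.2},
    {"dr": [0, 0, 0], "offset": [0, 0, 0.03], "hand": -0.2},
    {"dr": [0, 0, 0], "offset": [0, 0, 0], "hand": -0.2},
    {"dr": [0, 0, 0], "offset": [0, 0, 0.015], "hand": -0.2},
    {"dr": [0, 0, 0], "offset": [0, 0, 0], "hand": -0.2},
    {"dr": [0, 0, 0], "offset": [0, 0, 0], "hand": -0.2},
  ],
)

```text
time_s: 27.85
eef_pos: [552.4, -40.0, 33.7]
ee_rot: [0.0, 0.676, 0.737, 0.0]
force: [0.3, -0.2, -3.1]
grip_width: 0.651
grip_force: 66.1
```

>>> arm_command(
  increments=[
    {"dr": [0, 0, 0], "offset": [0, 0, 0.015], "hand": -0.2},
    {"dr": [0, 0, 0], "offset": [0, 0, 0], "hand": -0.2},
    {"dr": [0, 0, 0], "offset": [0, 0, 0], "hand": 0.6},
    {"dr": [0, 0, 0], "offset": [0, 0, 0], "hand": 0.6},
    {"dr": [0, 0, 0], "offset": [0, 0, 0], "hand": 0.6},
    {"dr": [0, 0, 0], "offset": [0, 0, -0.1], "hand": 0.65},
    {"dr": [0, 0, 0], "offset": [0, 0, -0.35], "hand": 0.65},
    {"dr": [0, 0, 0], "offset": [0, 0, -0.4], "hand": 0.65},
  ],
)

```text
time_s: 28.65
eef_pos: [551.5, -39.8, 134.8]
ee_rot: [-0.001, 0.676, 0.737, -0.001]
force: [0.7, 0.4, -0.3]
grip_width: 0.823
grip_force: 0.0
```

>>> arm_command(
  increments=[
    {"dr": [0, 0, 0], "offset": [0, 0, -0.35], "hand": 0.65},
    {"dr": [0, 0, 0], "offset": [0, 0, 0], "hand": 0.65},
    {"dr": [0, 0, 0], "offset": [0, 0, 0], "hand": 0.65},
  ],
)

```text
time_s: 28.95
eef_pos: [552.4, -39.9, 176.8]
ee_rot: [0.001, 0.676, 0.737, 0.0]
force: [-0.3, 0.9, -0.2]
grip_width: 0.829
grip_force: 0.0
```

```bash
python3 - <<'E'
from h import *
im=snap('scene','s3'); 
print(rect('s3',(235,175,295,230),18,'grey'))
plan(400,-235,170,5.12)
E
```

```text
[ 372.6 -234.7    8.6   65.1   97.6]
dr [-0.0005 -0.0002 -0.0028] off [-1.507 -1.406  0.046] pos [551.9 -39.8 175.5]
```

>>> arm_command(
  increments=[
    {"dr": [0, 0, 0], "offset": [-0.26, -0.25, 0], "hand": 0.65},
    {"dr": [0, 0, 0], "offset": [-0.26, -0.25, 0], "hand": 0.65},
    {"dr": [0, 0, 0], "offset": [-0.26, -0.25, 0], "hand": 0.65},
    {"dr": [0, 0, 0], "offset": [-0.26, -0.25, 0], "hand": 0.65},
    {"dr": [0, 0, 0], "offset": [-0.26, -0.25, 0], "hand": 0.65},
    {"dr": [0, 0, 0], "offset": [-0.15, -0.15, 0], "hand": 0.65},
    {"dr": [0, 0, 0], "offset": [0, 0, 0], "hand": 0.65},
    {"dr": [0, 0, 0], "offset": [0, 0, 0], "hand": 0.65},
  ],
)

```text
time_s: 29.8
eef_pos: [399.7, -227.7, 174.8]
ee_rot: [-0.001, 0.676, 0.737, 0.0]
force: [0.2, -0.3, -0.7]
grip_width: 0.825
grip_force: 0.0
```

```bash
python3 - <<'E'
from h import *
snap('wrist','w14'); print(rect('w14',(180,30,460,330),18,'grey'),ctrl.sense()['eef_pos'].round(1))
a=cv2.imread('pics/w14.png')[:300,170:480];b=cv2.imread('pics/s3.png')[170:245,230:300]
c=np.zeros((600,800,3),np.uint8);c[:465,:480]=cv2.resize(a,(480,465));c[:300,490:770]=cv2.resize(b,(280,300));cv2.imwrite('pics/m14.png',c)
E
```

```text
[ 367.1 -234.8    9.6   51.    92.4] [ 400.1 -227.3  174.9]
```

View pics/m14.png

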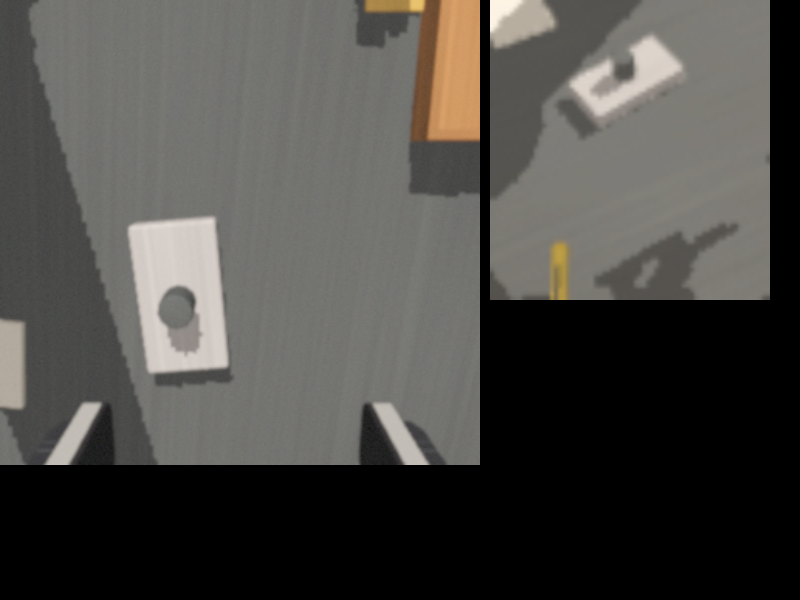

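The block was knocked aside. It now lies at (367,-235) with yaw 9.6°, and its size checks out at 51 x 92. Going to grasp it.

>>> arm_command(
  increments=[
    {"dr": [0, 0, -0.1], "offset": [0, 0, 0], "hand": 0.5},
    {"dr": [0, 0, 0], "offset": [0, 0, 0], "hand": 0.5},
    {"dr": [0, 0, 0], "offset": [0, 0, 0], "hand": 0.5},
    {"dr": [0, 0, 0], "offset": [0, 0, 0], "hand": 0.5},
  ],
)

```text
time_s: 30.25
eef_pos: [400.3, -227.5, 175.5]
ee_rot: [-0.0, 0.646, 0.763, 0.0]
force: [0.5, -1.3, 1.3]
grip_width: 0.75
grip_force: 0.0
```

```bash
python3 - <<'E'
from h import *
snap('wrist','w15'); r=rect('w15',(180,30,460,330),18,'grey');print(r); plan(r[0],r[1],2,r[2])
E
```

```text
[ 367.1 -234.9    9.5   51.    92.3]
dr [-0.0001 -0.0002 -0.0007] off [-0.015 -0.282  1.446] pos [ 400.2 -227.6  175.5]
```

>>> arm_command(
  increments=[
    {"dr": [0, 0, 0], "offset": [-0.015, -0.282, 0], "hand": 0.55},
    {"dr": [0, 0, 0], "offset": [0, 0, 0.35], "hand": 0.55},
    {"dr": [0, 0, 0], "offset": [0, 0, 0.35], "hand": 0.55},
    {"dr": [0, 0, 0], "offset": [0, 0, 0.35], "hand": 0.55},
    {"dr": [0, 0, 0], "offset": [0, 0, 0.2], "hand": 0.55},
    {"dr": [0, 0, 0], "offset": [0, 0, 0], "hand": 0.55},
    {"dr": [0, 0, 0], "offset": [0, 0, 0], "hand": 0.55},
  ],
)

```text
time_s: 31.0
eef_pos: [367.3, -235.5, 26.3]
ee_rot: [0.0, 0.646, 0.763, -0.0]
force: [-0.2, 0.3, 0.2]
grip_width: 0.779
grip_force: 0.0
```

```bash
python3 - <<'E'
from h import *
s=ctrl.sense();plan(367.1,-234.9,0,9.5); snap('wrist','w16'); print(rect('w16',(215,40,425,262),18,'grey'),s['grip_width'],s['force'])
E
```

```text
dr [ 0.0003  0.0004 -0.0004] off [ 0.005 -0.001  0.219] pos [ 367.3 -235.5   26.3]
[ 363.2 -211.8  -80.5   46.7   49.9] 0.7794920216740022 [-0.17434336  0.34942916  0.21821377]
```

>>> arm_command(
  increments=[
    {"dr": [0, 0, 0], "offset": [0.004, 0, 0.12], "hand": 0.5},
    {"dr": [0, 0, 0], "offset": [0, 0, 0.09], "hand": 0.5},
    {"dr": [0, 0, 0], "offset": [0, 0, 0], "hand": 0.5},
    {"dr": [0, 0, 0], "offset": [0, 0, 0], "hand": 0.2},
    {"dr": [0, 0, 0], "offset": [0, 0, 0], "hand": 0},
    {"dr": [0, 0, 0], "offset": [0, 0, 0], "hand": -0.2},
    {"dr": [0, 0, 0], "offset": [0, 0, 0], "hand": -0.3},
    {"dr": [0, 0, 0], "offset": [0, 0, 0], "hand": -0.3},
  ],
  grip_force=70,
)

```text
time_s: 31.85
eef_pos: [367.1, -235.0, 1.5]
ee_rot: [0.0, 0.646, 0.763, -0.0]
force: [-1.7, 0.8, 6.6]
grip_width: 0.57
grip_force: 73.4
```

>>> arm_command(
  increments=[
    {"dr": [0, 0, 0], "offset": [0, 0, -0.1], "hand": -0.3},
    {"dr": [0, 0, 0], "offset": [0, 0, -0.3], "hand": -0.3},
    {"dr": [0, 0, 0], "offset": [0, 0, -0.4], "hand": -0.3},
    {"dr": [0, 0, 0], "offset": [0, 0, -0.3], "hand": -0.3},
    {"dr": [0, 0, 0.098], "offset": [0, 0, 0], "hand": -0.3},
    {"dr": [0, 0, 0], "offset": [0, 0, 0], "hand": -0.3},
    {"dr": [0, 0, 0], "offset": [0, 0, 0], "hand": -0.3},
  ],
)

```text
time_s: 32.55
eef_pos: [366.3, -234.2, 131.8]
ee_rot: [-0.001, 0.674, 0.738, 0.0]
force: [-0.4, -0.2, -7.6]
grip_width: 0.558
grip_force: 76.4
```

```bash
python3 - <<'E'
from h import *
s=ctrl.sense();plan(552.3,-40.5,90,5.12); print(s['grip_width'],s['force'])
im=snap('wrist','w17'); g=cv2.cvtColor(im,cv2.COLOR_RGB2HSV).astype(int)
for x in (290,320,350): print(x,[tuple(g[r,x]) for r in range(100,250,12)])
for r in (190,210,230): m=np.nonzero((g[r,:,1]<50)&(g[r,:,2]>130))[0]; print(r,m.min() if len(m) else None,m.max() if len(m) else None)
E
```

```text
dr [-0.0016 -0.0021  0.0015] off [1.469 1.688 0.348] pos [ 366.3 -234.2  131.8]
0.5580800862837266 [-0.39220309 -0.17075806 -7.64834228]
290 [(np.int64(23), np.int64(9), np.int64(108)), (np.int64(20), np.int64(7), np.int64(103)), (np.int64(30), np.int64(7), np.int64(106)), (np.int64(30), np.int64(7), np.int64(108)), (np.int64(30), np.int64(5), np.int64(109)), (np.int64(30), np.int64(7), np.int64(109)), (np.int64(60), np.int64(7), np.int64(111)), (np.int64(11), np.int64(19), np.int64(187)), (np.int64(9), np.int64(16), np.int64(202)), (np.int64(14), np.int64(19), np.int64(202)), (np.int64(15), np.int64(18), np.int64(200)), (np.int64(13), np.int64(18), np.int64(202)), (np.int64(13), np.int64(18), np.int64(202))]
320 [(np.int64(24), np.int64(12), np.int64(109)), (np.int64(18), np.int64(12), np.int64(108)), (np.int64(40), np.int64(7), np.int64(109)), (np.int64(30), np.int64(7), np.int64(108)), (np.int64(30), np.int64(7), np.int64(107)), (np.int64(24), np.int64(12), np.int64(108)), (np.int64(30), np.int64(7), np.int64(108)), (np.int64(11), np.int64(19), np.int64(191)), (np.int64(10), np.int64(15), np.int64(206)), (np.int64(14), np.int64(16), np.int64(205)), (np.int64(13), np.int64(15), np.int64(204)), (np.int64(8), np.int64(15), np.int64(205)), (np.int64(9), np.int64(16), np.int64(206))]
350 [(np.int64(0), np.int64(7), np.int64(107)), (np.int64(23), np.int64(9), np.int64(108)), (np.int64(30), np.int64(10), np.int64(106)), (np.int64(15), np.int64(5), np.int64(109)), (np.int64(20), np.int64(7), np.int64(107)), (np.int64(30), np.int64(7), np.int64(106)), (np.int64(20), np.int64(7), np.int64(104)), (np.int64(14), np.int64(18), np.int64(189)), (np.int64(14), np.int64(19), np.int64(199)), (np.int64(11), np.int64(18), np.int64(200)), (np.int64(12), np.int64(17), np.int64(200)), (np.int64(11), np.int64(18), np.int64(200)), (np.int64(12), np.int64(17), np.int64(199))]
190 259 386
210 69 386
230 71 385
```

>>> arm_command(
  increments=[
    {"dr": [0, 0, 0], "offset": [0.245, 0.281, 0], "hand": -0.3},
    {"dr": [0, 0, 0], "offset": [0.245, 0.281, 0], "hand": -0.3},
    {"dr": [0, 0, 0], "offset": [0.245, 0.281, 0], "hand": -0.3},
    {"dr": [0, 0, 0], "offset": [0.245, 0.281, 0], "hand": -0.3},
    {"dr": [0, 0, 0], "offset": [0.245, 0.281, 0], "hand": -0.3},
    {"dr": [0, 0, 0], "offset": [0.245, 0.281, 0], "hand": -0.3},
    {"dr": [0, 0, 0], "offset": [0, 0, 0], "hand": -0.3},
    {"dr": [0, 0, 0], "offset": [0, 0, 0.35], "hand": -0.3},
  ],
)

```text
time_s: 33.4
eef_pos: [555.9, -40.8, 93.1]
ee_rot: [0.004, 0.674, 0.739, 0.002]
force: [2.2, -0.5, -7.8]
grip_width: 0.563
grip_force: 77.0
```

>>> arm_command(
  increments=[
    {"dr": [0, 0, 0], "offset": [0, 0, 0.1], "hand": -0.3},
    {"dr": [0, 0, 0], "offset": [0, 0, 0], "hand": -0.3},
    {"dr": [0, 0, 0], "offset": [0, 0, 0], "hand": -0.3},
    {"dr": [0, 0, 0], "offset": [0, 0, 0], "hand": -0.3},
    {"dr": [0, 0, 0], "offset": [0, 0, 0], "hand": -0.3},
  ],
)

```text
time_s: 33.9
eef_pos: [553.3, -41.4, 79.6]
ee_rot: [0.001, 0.675, 0.738, 0.0]
force: [-0.7, 0.3, -6.9]
grip_width: 0.563
grip_force: 77.2
```

```bash
python3 - <<'E'
from h import *
s=ctrl.sense();plan(552.3,-40.5,44,5.12); print(s['grip_width'],s['force'])
im=snap('wrist','w18'); h=cv2.cvtColor(im,cv2.COLOR_RGB2HSV).astype(int)
for r in range(90,215,3): print(r,*[f'{h[r,x,0]},{h[r,x,1]},{h[r,x,2]}' for x in (300,330,350)])
def runs(r):
    out=[];p=None
    for x in range(225,425):
        hh=h[r,x]; c='g' if hh[1]<60 and hh[2]>120 else 'b' if hh[0]>=19 and hh[0]<30 and hh[1]>120 else 'w' if hh[1]>90 else 'd'
        if c!=p: out.append((c,x)); p=c
    return out
for r in (135,150,165,175,185,195,205,220,235): print(r,runs(r))
E
```

```text
dr [ 0.0024  0.0009 -0.0009] off [ 0.009 -0.007  0.297] pos [553.3 -41.4  79.6]
0.5625003010645561 [-0.66247186  0.32685336 -6.88754384]
90 13,144,103 12,146,103 13,148,105
93 14,144,103 13,148,105 13,154,103
96 12,144,103 12,145,104 13,140,104
99 12,148,102 14,146,103 13,146,103
102 13,149,103 12,145,102 15,154,103
105 14,154,101 13,158,103 13,138,105
108 15,158,103 13,147,104 13,137,106
111 12,147,106 13,159,104 13,146,101
114 14,166,100 13,153,105 13,154,103
117 12,61,122 11,62,123 10,52,122
120 13,18,174 11,16,180 12,18,181
123 14,19,175 13,20,183 12,18,182
126 14,19,176 14,18,180 14,18,182
129 11,20,177 11,15,181 12,18,183
132 9,19,178 9,18,182 12,18,180
135 14,29,175 13,25,181 14,27,180
138 20,143,192 20,142,196 20,138,204
141 20,150,190 20,146,194 20,147,200
144 20,147,192 20,149,194 20,148,198
147 20,147,189 20,145,193 20,149,197
150 19,146,192 20,145,193 20,151,196
153 20,150,191 20,147,194 20,148,197
156 20,150,192 20,149,194 20,147,198
159 20,154,190 20,146,195 19,146,199
162 20,147,192 19,148,195 20,148,197
165 20,150,192 20,147,194 20,150,197
168 20,149,192 20,151,194 20
[... 302 characters left out ...]
0 12,19,176 13,17,175
198 15,17,179 10,17,177 14,19,175
201 14,19,178 9,19,175 13,18,174
204 16,19,178 12,19,176 17,21,174
207 14,19,179 9,19,175 11,21,174
210 14,19,177 13,17,176 12,19,175
213 15,20,177 11,20,176 13,18,172
135 [('w', 225), ('g', 265), ('d', 376), ('w', 377)]
150 [('w', 225), ('b', 267), ('w', 374)]
165 [('w', 225), ('b', 268), ('w', 374)]
175 [('w', 225), ('b', 268), ('w', 373), ('d', 374), ('w', 375)]
185 [('w', 225), ('d', 262), ('g', 263), ('d', 383), ('w', 384)]
195 [('w', 225), ('d', 258), ('g', 259), ('w', 387)]
205 [('w', 225), ('d', 259), ('g', 260), ('d', 386), ('w', 387)]
220 [('w', 225), ('g', 260), ('d', 385), ('w', 386)]
235 [('w', 225), ('g', 261), ('w', 385)]
```

```bash
python3 - <<'E'
from h import *
s=ctrl.sense(); R=Ro.from_quat(s['ee_rot'][[1,2,3,0]]); z=s['eef_pos'][2]
for n,zz,p,l in [('die',22,[(264,117.5),(376.5,117.5)],65),('pile',40,[(266.5,137),(374,137)],55),('blk bottom',z-1.5,[(262,179.3),(384,179.3)],45),('blk top',z+16.5,[(258.5,189),(387,189)],45)]:
    t=R.inv().apply(world('w18',p,zz)-s['eef_pos']);print(n,'width',round(np.linalg.norm(t[0]-t[1]),1),(t.mean(0)-[l,0,0]).round(2))
E
```

```text
die width 63.8 [ 0.79 -0.56 57.37]
pile width 56.4 [ 1.81 -0.46 39.37]
blk bottom width 52.6 [-2.13  0.95  1.48]
blk top width 48.9 [ -1.73   0.83 -16.53]
```

>>> arm_command(
  increments=[
    {"dr": [0, 0, 0], "offset": [0.019, -0.007, 0.14], "hand": -0.3},
    {"dr": [0, 0, 0], "offset": [0, 0, 0.1], "hand": -0.3},
    {"dr": [0, 0, 0], "offset": [0, 0, 0.04], "hand": -0.3},
    {"dr": [0, 0, 0], "offset": [0, 0, 0], "hand": -0.3},
    {"dr": [0, 0, 0], "offset": [0, 0, 0], "hand": -0.3},
    {"dr": [0, 0, 0], "offset": [0, 0, 0], "hand": -0.3},
    {"dr": [0, 0, 0], "offset": [0, 0, 0], "hand": -0.3},
  ],
)

```text
time_s: 34.65
eef_pos: [552.0, -39.0, 45.3]
ee_rot: [0.0, 0.675, 0.738, 0.0]
force: [0.3, -0.0, -7.3]
grip_width: 0.563
grip_force: 77.1
```

```bash
python3 - <<'E'
from h import *
s=ctrl.sense();plan(552.3,-39,41.5,5.12); print(s['grip_width'],s['force'])
im=snap('wrist','w19'); h=cv2.cvtColor(im,cv2.COLOR_RGB2HSV).astype(int)
def runs(v):
    out=[];p=None
    for i,hh in enumerate(v):
        c='g' if hh[1]<60 and hh[2]>120 else 'b' if hh[0]>=18 and hh[0]<30 and hh[1]>120 else 'w' if hh[1]>90 else 'd'
        if c!=p: out.append((c,i)); p=c
    return out
for x in (300,330,350): print(x,runs(h[:240,x]), h[140:200:3,x,2])
for r in (130,140,150,200): print(r,runs(h[r,220:425]))
E
```

```text
dr [ 0.001   0.0004 -0.0008] off [-0.     0.003  0.031] pos [552.  -39.   45.3]
0.5629251121415775 [ 3.29454101e-01 -3.91231748e-04 -7.34224664e+00]
300 [('d', 0), ('w', 69), ('d', 126), ('g', 127), ('d', 149), ('w', 150), ('b', 151), ('d', 179), ('g', 180)] [176 177 176 176 183 193 188 190 188 189 189 187 191 179 164 165 180 194
 181 178]
330 [('d', 0), ('w', 69), ('d', 126), ('g', 127), ('w', 150), ('b', 151), ('d', 179), ('g', 180)] [182 182 182 179 187 197 193 193 191 191 192 192 191 183 164 170 176 190
 180 176]
350 [('d', 0), ('w', 69), ('g', 126), ('d', 149), ('w', 150), ('b', 151), ('w', 179), ('g', 180)] [180 178 180 179 185 196 192 193 188 182 193 191 193 178 160 166 174 188
 176 174]
130 [('w', 0), ('d', 35), ('g', 36), ('d', 170), ('w', 171)]
140 [('w', 0), ('d', 35), ('g', 36), ('w', 170)]
150 [('w', 0), ('d', 36), ('g', 37), ('d', 42), ('w', 43), ('b', 45), ('w', 49), ('b', 50), ('w', 51), ('b', 53), ('w', 54), ('b', 60), ('w', 61), ('b', 62), ('w', 64), ('b', 66), ('w', 68), ('b', 69), ('w', 70), ('b', 78), ('w', 80), ('b', 81), ('w', 82), ('b', 84), ('w', 85), ('b', 89), ('w', 90), ('b', 96), ('w', 109), ('d', 162), ('g', 165), ('d', 169), ('w', 170)]
200 [('w', 0), ('g', 39), ('w', 167)]
```

```bash
python3 - <<'E'
from h import *
s=ctrl.sense(); R=Ro.from_quat(s['ee_rot'][[1,2,3,0]]); z=s['eef_pos'][2]
for n,zz,p,l in [('die',22,[(256,126.5),(390,126.5)],65),('pile',40,[(262.5,150),(385,150)],55),('blk bottom',z-1.5,[(262,179.5),(384,179.5)],45),('blk top',z+16.5,[(258.8,189),(387,189)],45)]:
    t=R.inv().apply(world('w19',p,zz)-s['eef_pos']);print(n,'width',round(np.linalg.norm(t[0]-t[1]),1),(t.mean(0)-[l,0,0]).round(2))
E
```

```text
die width 63.4 [-1.5   0.89 23.19]
pile width 52.8 [0.   1.19 5.19]
blk bottom width 52.6 [-2.15  0.87  1.49]
blk top width 48.7 [ -1.66   0.82 -16.51]
```

>>> arm_command(
  increments=[
    {"dr": [0, 0, 0], "offset": [0.008, 0, 0.012], "hand": -0.3},
    {"dr": [0, 0, 0], "offset": [0, 0, 0.01], "hand": -0.3},
    {"dr": [0, 0, 0], "offset": [0, 0, 0.007], "hand": -0.3},
    {"dr": [0, 0, 0], "offset": [0, 0, 0], "hand": -0.3},
    {"dr": [0, 0, 0], "offset": [0, 0, 0], "hand": -0.3},
  ],
)

```text
time_s: 35.2
eef_pos: [551.6, -37.9, 41.6]
ee_rot: [-0.0, 0.675, 0.738, 0.0]
force: [-2.7, 0.6, -1.4]
grip_width: 0.562
grip_force: 77.8
```

Contact: the load has dropped from -7.3 to -1.4 N. Release and lift clear.

>>> arm_command(
  increments=[
    {"dr": [0, 0, 0], "offset": [0, 0, 0.003], "hand": -0.3},
    {"dr": [0, 0, 0], "offset": [0, 0, 0], "hand": 0.5},
    {"dr": [0, 0, 0], "offset": [0, 0, 0], "hand": 0.5},
    {"dr": [0, 0, 0], "offset": [0, 0, 0], "hand": 0.5},
    {"dr": [0, 0, 0], "offset": [0, 0, -0.1], "hand": 0.5},
    {"dr": [0, 0, 0], "offset": [0, 0, -0.35], "hand": 0.5},
    {"dr": [0, 0, 0], "offset": [0, 0, -0.4], "hand": 0.5},
    {"dr": [0, 0, 0], "offset": [0, 0, -0.4], "hand": 0.5},
  ],
)

```text
time_s: 36.0
eef_pos: [551.4, -37.9, 193.8]
ee_rot: [0.0, 0.675, 0.738, 0.0]
force: [1.0, -0.6, 0.6]
grip_width: 0.752
grip_force: 0.0
```

>>> arm_command(
  increments=[
    {"dr": [0, 0, 0], "offset": [0.1, 0, -0.2], "hand": 0.5},
    {"dr": [0, 0, 0], "offset": [0, 0, 0], "hand": 0.5},
    {"dr": [0, 0, 0], "offset": [0, 0, 0], "hand": 0.5},
    {"dr": [0, 0, 0], "offset": [0, 0, 0], "hand": 0.5},
  ],
)

```text
time_s: 36.4
eef_pos: [550.1, -26.1, 214.0]
ee_rot: [-0.001, 0.675, 0.738, -0.0]
force: [-0.6, 0.3, -0.5]
grip_width: 0.752
grip_force: 0.0
```

```bash
python3 - <<'E'
from h import *
im=snap('wrist','w20'); print(ctrl.sense()['eef_pos'],ctrl.sense()['ee_rot'])
h=cv2.cvtColor(im,cv2.COLOR_RGB2HSV).astype(int)
bx=proj('w20',[[552.8,-40.9,58]])[0]; print(bx)
x,y=bx.astype(int); print('grey block',rect('w20',(x-90,max(y-130,0),x+90,min(y+130,270)),58,'grey'))
# yellow only
m=((h[...,0]>=18)&(h[...,0]<28)&(h[...,1]>120)&(h[...,2]>150)).astype(np.uint8); 
m[:, :max(x-70,0)]=0; m[:,x+70:]=0
n,l,st,c=cv2.connectedComponentsWithStats(cv2.morphologyEx(m,cv2.MORPH_CLOSE,np.ones((3,3)))); print([list(q) for q in st[1:] if q[4]>40])
E
```

```text
[550.11889436 -26.20527136 213.83285396] [-9.64371068e-04  6.75151959e-01  7.37677831e-01 -5.65884420e-04]
[323.84202099 203.1264391 ]
grey block [552.2 -37.5   5.   49.   89.9]
[[np.int32(294), np.int32(139), np.int32(61), np.int32(110), np.int32(792)]]
```

```bash
python3 - <<'E'
from h import *
im=cv2.imread('pics/w20.png'); h=cv2.cvtColor(im,cv2.COLOR_BGR2HSV).astype(int)
for x in (310,335): print(x,[(r,tuple(int(q) for q in h[r,x])) for r in range(124,154,2)],[(r,tuple(int(q) for q in h[r,x])) for r in range(236,266,2)])
for r in (160,200,230): print(r,[(x,int(h[r,x,0]),int(h[r,x,1])) for x in list(range(286,304,2))+list(range(346,364,2))])
a=np.array([-.0892,.996])
for n,z,t,b in [('brass',40,138.7,249),]: 
    w=world('w20',[(324,t),(324,b)],z);print(n,w.round(1),w.mean(0),np.linalg.norm(w[0]-w[1]))
E
```

```text
310 [(124, (13, 144, 122)), (126, (11, 55, 143)), (128, (13, 16, 193)), (130, (14, 16, 201)), (132, (12, 16, 201)), (134, (12, 16, 201)), (136, (13, 18, 203)), (138, (16, 75, 207)), (140, (21, 141, 217)), (142, (20, 140, 216)), (144, (21, 139, 214)), (146, (20, 143, 207)), (148, (19, 122, 213)), (150, (17, 43, 192)), (152, (13, 18, 203))] [(236, (12, 17, 199)), (238, (13, 15, 200)), (240, (12, 17, 198)), (242, (12, 17, 197)), (244, (13, 16, 194)), (246, (16, 57, 157)), (248, (18, 122, 146)), (250, (14, 33, 132)), (252, (11, 78, 124)), (254, (13, 140, 126)), (256, (13, 146, 122)), (258, (13, 149, 120)), (260, (13, 143, 123)), (262, (13, 146, 115)), (264, (13, 146, 108))]
335 [(124, (15, 147, 118)), (126, (12, 49, 141)), (128, (12, 17, 195)), (130, (12, 16, 201)), (132, (14, 16, 202)), (134, (10, 15, 201)), (136, (10, 15, 200)), (138, (18, 77, 209)), (140, (20, 137, 221)), (142, (20, 137, 214)), (144, (20, 144, 209)), (146, (20, 142, 212)), (148, (20, 126, 212)), (150, (15, 41, 191)), (152, (11, 18, 203))] [(236, (14, 17, 196)), (238, (13, 16, 196)), (240, (13, 16, 196)), (242, (15, 18
[... 515 characters left out ...]
14, 136), (362, 15, 136)]
200 [(286, 14, 138), (288, 14, 140), (290, 14, 138), (292, 12, 79), (294, 18, 82), (296, 18, 83), (298, 12, 17), (300, 11, 18), (302, 12, 17), (346, 12, 17), (348, 13, 18), (350, 12, 26), (352, 20, 136), (354, 15, 60), (356, 12, 91), (358, 14, 141), (360, 14, 138), (362, 14, 136)]
230 [(286, 15, 138), (288, 14, 140), (290, 14, 141), (292, 14, 130), (294, 15, 58), (296, 19, 115), (298, 15, 25), (300, 13, 18), (302, 12, 17), (346, 13, 18), (348, 10, 16), (350, 18, 85), (352, 19, 129), (354, 14, 32), (356, 13, 129), (358, 14, 142), (360, 14, 136), (362, 14, 138)]
brass [[548.   14.9  40. ]
 [557.8 -94.6  40. ]] [552.87463024 -39.81472102  40.        ] 109.9403751892667
```

The block reads as square and centred to about 1 mm. For the lid, I'll predict the tab position from the geometry and check it against the first scene picture.

```bash
python3 - <<'E'
from h import *
a=np.radians(5.12); ex=np.array([np.cos(a),np.sin(a),0]); bed=np.array([552.9,-40.9,0])
H=bed+100*ex+[0,0,30]; ey=np.array([-np.sin(a),np.cos(a),0])
P=lambda u,v,w=0: H-u*ex+v*np.array([0,0,1])+w*ey
def L(r,h,th,w=0): return P(r*np.cos(th)-h*np.sin(th),r*np.sin(th)+h*np.cos(th),w)
t=L(200,4,1.8);print('hinge',H.round(1),'tab',t.round(1)); 
q=np.array([L(210,4,1.8,25),L(210,4,1.8,-25),L(170,4,1.8,25),L(170,4,1.8,-25)])
print('scene tab corners',proj('scene0',q).round(1))
im=cv2.imread('pics/s3.png');h=cv2.cvtColor(im,cv2.COLOR_BGR2HSV).astype(int)[180:206,350:385]
m=((h[...,0]>=19)&(h[...,0]<30)&(h[...,1]>110));ys,xs=np.nonzero(m);print(xs.min()+350,xs.max()+350,ys.min()+180,ys.max()+180,xs.mean()+350,ys.mean()+180)
plan(t[0],t[1],270,5.12)
for th in (1.15,1.05,.9): print(th,L(200,4,th).round(1))
E
```

```text
hinge [652.5 -32.   30. ] tab [701.6 -27.6 223.9]
scene tab corners [[375.4 186.7]
 [361.5 194.1]
 [372.7 193.4]
 [359.1 200.7]]
350 375 187 201 360.4159292035398 193.28318584070797
dr [-0.0027 -0.0008 -0.0012] off [-0.124  1.257 -0.468] pos [550.1 -26.2 213.8]
1.15 [574.8 -38.9 214.2]
1.05 [556.8 -40.5 205.5]
0.9 [531.8 -42.8 189.2]
```

The prediction matches: the tab tip corner is at (375,187). Raise, move over the tab with the fingers about 38 mm apart.

>>> arm_command(
  increments=[
    {"dr": [0, 0, 0], "offset": [0, 0, -0.3], "hand": -0.1},
    {"dr": [0, 0, 0], "offset": [0, 0, -0.25], "hand": -0.1},
    {"dr": [0, 0, 0], "offset": [-0.031, 0.315, 0], "hand": -0.1},
    {"dr": [0, 0, 0], "offset": [-0.031, 0.315, 0], "hand": -0.1},
    {"dr": [0, 0, 0], "offset": [-0.031, 0.315, 0], "hand": -0.1},
    {"dr": [0, 0, 0], "offset": [-0.031, 0.312, 0], "hand": -0.1},
    {"dr": [0, 0, 0], "offset": [0, 0, 0], "hand": -0.1},
    {"dr": [0, 0, 0], "offset": [0, 0, 0], "hand": -0.1},
  ],
)

```text
time_s: 37.25
eef_pos: [702.2, -27.7, 278.5]
ee_rot: [-0.002, 0.675, 0.738, -0.001]
force: [-0.2, 0.6, 0.0]
grip_width: 0.451
grip_force: 0.0
```

```bash
python3 - <<'E'
from h import *
plan(701.6,-27.6,212,5.12); s=ctrl.sense(); print(s['grip_width'],s['force'],s['joints'].round(2))
snap('wrist','w21'); h=cv2.cvtColor(cv2.imread('pics/w21.png'),cv2.COLOR_BGR2HSV).astype(int)
m=((h[...,0]>=18)&(h[...,0]<30)&(h[...,1]>110)&(h[...,2]>90)).astype(np.uint8)
n,l,st,c=cv2.connectedComponentsWithStats(m); print([list(map(int,q)) for q in st[1:] if q[4]>60])
a=np.radians(5.12); ex=np.array([np.cos(a),np.sin(a),0]);ey=np.array([-np.sin(a),np.cos(a),0])
tip=np.array([701.6,-27.6,223.9])+2.3*ex+[0,0,9.7]
print(proj('w21',[tip+25*ey+4*ex,tip+25*ey-4*ex,tip-25*ey+4*ex,tip-25*ey-4*ex]).round(0))
E
```

```text
dr [-0.0045 -0.0013 -0.0009] off [ 0.002 -0.005  0.554] pos [702.2 -27.7 278.5]
0.4508209761057255 [-0.2340486   0.59447862  0.0305936 ] [-0.21  0.74  0.72 -0.    1.69 -0.29]
[[404, 85, 5, 45, 71], [275, 102, 9, 29, 216], [158, 118, 65, 97, 1237], [102, 142, 33, 41, 690], [278, 178, 53, 93, 3002], [309, 328, 12, 12, 101]]
[[332. 193.]
 [318. 193.]
 [331. 272.]
 [318. 272.]]
```

>>> arm_command(
  increments=[
    {"dr": [0, 0, 0], "offset": [0, 0, 0.15], "hand": -0.1},
    {"dr": [0, 0, 0], "offset": [0, 0, 0.15], "hand": -0.1},
    {"dr": [0, 0, 0], "offset": [0, 0, 0.15], "hand": -0.1},
    {"dr": [0, 0, 0], "offset": [0, 0, 0.08], "hand": -0.1},
    {"dr": [0, 0, 0], "offset": [0, 0, 0], "hand": -0.1},
    {"dr": [0, 0, 0], "offset": [0, 0, 0], "hand": -0.1},
  ],
)

```text
time_s: 37.9
eef_pos: [702.0, -27.6, 218.8]
ee_rot: [0.001, 0.675, 0.738, 0.0]
force: [-0.6, -0.7, -0.1]
grip_width: 0.447
grip_force: 0.0
```

>>> arm_command(
  increments=[
    {"dr": [0, 0, 0], "offset": [0, -0.04, 0.04], "hand": -0.1},
    {"dr": [0, 0, 0], "offset": [0, -0.08, 0], "hand": -0.1},
    {"dr": [0, 0, 0], "offset": [0, -0.08, 0], "hand": -0.1},
    {"dr": [0, 0, 0], "offset": [0, -0.08, 0], "hand": -0.1},
    {"dr": [0, 0, 0], "offset": [0, -0.08, 0], "hand": -0.1},
    {"dr": [0, 0, 0], "offset": [0, -0.08, 0], "hand": -0.1},
    {"dr": [0, 0, 0], "offset": [0, -0.08, 0], "hand": -0.1},
    {"dr": [0, 0, 0], "offset": [0, -0.08, 0], "hand": -0.1},
  ],
)

```text
time_s: 38.7
eef_pos: [630.7, -34.0, 214.4]
ee_rot: [0.002, 0.675, 0.738, 0.001]
force: [1.6, -0.4, 1.3]
grip_width: 0.455
grip_force: 0.7
```

>>> arm_command(
  increments=[
    {"dr": [0, 0, 0], "offset": [0, -0.08, 0], "hand": -0.1},
    {"dr": [0, 0, 0], "offset": [0, -0.08, 0], "hand": -0.1},
    {"dr": [0, 0, 0], "offset": [0, -0.08, 0.01], "hand": -0.1},
    {"dr": [0, 0, 0], "offset": [0, -0.08, 0.02], "hand": -0.1},
    {"dr": [0, 0, 0], "offset": [0, -0.08, 0.02], "hand": -0.1},
    {"dr": [0, 0, 0], "offset": [0, -0.08, 0.02], "hand": -0.1},
    {"dr": [0, 0, 0], "offset": [0, -0.08, 0], "hand": -0.1},
  ],
)

```text
time_s: 39.4
eef_pos: [563.5, -40.0, 205.4]
ee_rot: [0.001, 0.675, 0.738, 0.001]
force: [0.6, -0.2, 0.5]
grip_width: 0.448
grip_force: 0.3
```

>>> arm_command(
  increments=[
    {"dr": [0, 0, 0], "offset": [0, -0.08, 0.03], "hand": -0.1},
    {"dr": [0, 0, 0], "offset": [0, -0.08, 0.03], "hand": -0.1},
    {"dr": [0, 0, 0], "offset": [0, -0.08, 0.03], "hand": 0.2},
    {"dr": [0, 0, 0], "offset": [0, 0, 0], "hand": 0.4},
    {"dr": [0, 0, 0], "offset": [0, 0, 0], "hand": 0.5},
  ],
)

```text
time_s: 39.9
eef_pos: [535.3, -42.5, 194.4]
ee_rot: [0.001, 0.675, 0.738, 0.0]
force: [-0.4, 0.3, 0.0]
grip_width: 0.75
grip_force: 0.0
```

```bash
cat >> h.py <<'E'
def tabview(name):
    im=snap('scene',name); h=cv2.cvtColor(im,cv2.COLOR_RGB2HSV).astype(int)
    a=np.radians(5.12); ex=np.array([np.cos(a),np.sin(a),0]);ey=np.array([-np.sin(a),np.cos(a),0]);H=np.array([652.5,-32,30.])
    m=((h[...,0]>=19)&(h[...,0]<30)&(h[...,1]>110)&(h[...,2]>100)).astype(np.uint8)
    n,l,st,c=cv2.connectedComponentsWithStats(m[150:260,290:420]); print([(list(map(int,q[:5]+[290,150,0,0,0]))) for q in st[1:] if q[4]>12])
    for th in (1.8,1.4,1.15,1.0,.8,.6,.4,.2,.1,0):
        u=200*np.cos(th)-4*np.sin(th);v=200*np.sin(th)+4*np.cos(th); print(th,(H-u*ex+[0,0,v])[[0,2]].round(),proj(name,[H-u*ex+[0,0,v]]).round(0))
E
python3 -c "
from h import *
tabview('s4');print(ctrl.sense()['eef_pos'],ctrl.sense()['force'])"
```

```text
[[331, 162, 16, 15, 102], [367, 167, 8, 8, 45], [329, 186, 9, 9, 50], [380, 210, 8, 7, 38], [344, 229, 9, 9, 45]]
1.8 [702. 224.] [[368. 192.]]
1.4 [623. 228.] [[352. 174.]]
1.15 [575. 214.] [[343. 168.]]
1.0 [548. 200.] [[338. 166.]]
0.8 [517. 176.] [[332. 165.]]
0.6 [490. 146.] [[327. 166.]]
0.4 [471. 112.] [[324. 170.]]
0.2 [458.  74.] [[322. 175.]]
0.1 [455.  54.] [[322. 178.]]
0 [453.  34.] [[322. 182.]]
[535.43384411 -42.492106   194.26759029] [ 0.46188299 -0.03047169 -0.45642132]
```

The tab is at (339,169), so the lid stands at about 1.03 rad, past the balance point. Raise clear and let it sink.

>>> arm_command(
  increments=[
    {"dr": [0, 0, 0], "offset": [0, 0, -0.35], "hand": 0.5},
    {"dr": [0, 0, 0], "offset": [0, 0, -0.35], "hand": 0},
    {"dr": [0, 0, 0], "offset": [0, 0, 0], "hand": -0.5},
    {"dr": [0, 0, 0], "offset": [0, 0, 0], "hand": -1},
    {"dr": [0, 0, 0], "offset": [0, 0, 0], "hand": -1},
    {"dr": [0, 0, 0], "offset": [0, 0, 0], "hand": -1},
    {"dr": [0, 0, 0], "offset": [0, 0, 0], "hand": -1},
    {"dr": [0, 0, 0], "offset": [0, 0, 0], "hand": -1},
  ],
)

```text
time_s: 40.75
eef_pos: [534.7, -42.4, 276.9]
ee_rot: [-0.0, 0.675, 0.738, -0.0]
force: [0.2, 0.3, 0.8]
grip_width: -0.002
grip_force: 0.0
```

>>> arm_command(
  increments=[
    {"dr": [0, 0, 0], "offset": [0, 0, 0], "hand": -1},
    {"dr": [0, 0, 0], "offset": [0, 0, 0], "hand": -1},
    {"dr": [0, 0, 0], "offset": [0, 0, 0], "hand": -1},
    {"dr": [0, 0, 0], "offset": [0, 0, 0], "hand": -1},
    {"dr": [0, 0, 0], "offset": [0, 0, 0], "hand": -1},
    {"dr": [0, 0, 0], "offset": [0, 0, 0], "hand": -1},
    {"dr": [0, 0, 0], "offset": [0, 0, 0], "hand": -1},
    {"dr": [0, 0, 0], "offset": [0, 0, 0], "hand": -1},
  ],
)

```text
time_s: 41.55
eef_pos: [534.8, -42.4, 277.4]
ee_rot: [0.0, 0.675, 0.738, 0.0]
force: [-1.1, 0.3, 0.3]
grip_width: 0.001
grip_force: 0.0
```

```bash
python3 -c "
from h import *
tabview('s5');plan(503.1,-45.4,130,5.12)"
```

```text
[[342, 163, 10, 7, 37], [307, 181, 10, 6, 36], [369, 194, 10, 7, 42], [333, 213, 10, 8, 48]]
1.8 [702. 224.] [[368. 192.]]
1.4 [623. 228.] [[352. 174.]]
1.15 [575. 214.] [[343. 168.]]
1.0 [548. 200.] [[338. 166.]]
0.8 [517. 176.] [[332. 165.]]
0.6 [490. 146.] [[327. 166.]]
0.4 [471. 112.] [[324. 170.]]
0.2 [458.  74.] [[322. 175.]]
0.1 [455.  54.] [[322. 178.]]
0 [453.  34.] [[322. 182.]]
dr [-0.0001  0.     -0.0008] off [-1.000e-03 -2.650e-01  1.228e+00] pos [534.8 -42.4 277.4]
```

```bash
python3 - <<'E'
from h import *
a=np.radians(5.12); ex=np.array([np.cos(a),np.sin(a),0]);ey=np.array([-np.sin(a),np.cos(a),0]);H=np.array([652.5,-32,30.])
for th in (.5,.3,.2,.1,0):
    X=[H-(u*np.cos(th)-70*np.sin(th))*ex+[0,0,u*np.sin(th)+70*np.cos(th)]+w*ey for u in(170,0) for w in (90,-90)]
    print(th,proj('s5',X).round(0).tolist())
E
```

```text
0.5 [[359.0, 158.0], [312.0, 181.0], [385.0, 204.0], [339.0, 229.0]]
0.3 [[354.0, 159.0], [308.0, 182.0], [383.0, 200.0], [336.0, 225.0]]
0.2 [[352.0, 160.0], [306.0, 183.0], [382.0, 198.0], [335.0, 224.0]]
0.1 [[350.0, 162.0], [305.0, 184.0], [380.0, 197.0], [334.0, 222.0]]
0 [[348.0, 164.0], [304.0, 186.0], [379.0, 195.0], [333.0, 220.0]]
```

The roof straps match an angle of about 0.1 to 0.2, so the lid is resting on the catch. Move over the roof's front and press.

>>> arm_command(
  increments=[
    {"dr": [0, 0, 0], "offset": [0, -0.265, 0], "hand": -1},
    {"dr": [0, 0, 0], "offset": [0, 0, 0.35], "hand": -1},
    {"dr": [0, 0, 0], "offset": [0, 0, 0.35], "hand": -1},
    {"dr": [0, 0, 0], "offset": [0, 0, 0.3], "hand": -1},
    {"dr": [0, 0, 0], "offset": [0, 0, 0.15], "hand": -1},
    {"dr": [0, 0, 0], "offset": [0, 0, 0], "hand": -1},
    {"dr": [0, 0, 0], "offset": [0, 0, 0], "hand": -1},
    {"dr": [0, 0, 0], "offset": [0, 0, 0], "hand": -1},
  ],
)

```text
time_s: 42.4
eef_pos: [503.9, -45.4, 140.8]
ee_rot: [0.001, 0.675, 0.738, 0.001]
force: [-0.4, -0.0, -0.1]
grip_width: 0.002
grip_force: 0.0
```

>>> arm_command(
  increments=[
    {"dr": [0, 0, 0], "offset": [0, 0, 0.04], "hand": -1},
    {"dr": [0, 0, 0], "offset": [0, 0, 0.03], "hand": -1},
    {"dr": [0, 0, 0], "offset": [0, 0, 0.03], "hand": -1},
    {"dr": [0, 0, 0], "offset": [0, 0, 0], "hand": -1},
    {"dr": [0, 0, 0], "offset": [0, 0, 0], "hand": -1},
  ],
)

```text
time_s: 42.9
eef_pos: [503.1, -45.2, 127.3]
ee_rot: [-0.0, 0.675, 0.738, -0.0]
force: [0.2, -0.2, 0.5]
grip_width: 0.002
grip_force: 0.0
```

>>> arm_command(
  increments=[
    {"dr": [0, 0, 0], "offset": [0, 0, 0.03], "hand": -1},
    {"dr": [0, 0, 0], "offset": [0, 0, 0.03], "hand": -1},
    {"dr": [0, 0, 0], "offset": [0, 0, 0.03], "hand": -1},
    {"dr": [0, 0, 0], "offset": [0, 0, 0.02], "hand": -1},
    {"dr": [0, 0, 0], "offset": [0, 0, 0], "hand": -1},
  ],
)

```text
time_s: 43.4
eef_pos: [503.0, -45.2, 113.8]
ee_rot: [-0.0, 0.675, 0.738, -0.0]
force: [-0.1, -0.6, -0.5]
grip_width: -0.002
grip_force: 0.0
```

>>> arm_command(
  increments=[
    {"dr": [0, 0, 0], "offset": [0, 0, 0.02], "hand": -1},
    {"dr": [0, 0, 0], "offset": [0, 0, 0.02], "hand": -1},
    {"dr": [0, 0, 0], "offset": [0, 0, 0.02], "hand": -1},
    {"dr": [0, 0, 0], "offset": [0, 0, 0], "hand": -1},
  ],
)

```text
time_s: 43.8
eef_pos: [503.1, -45.2, 106.9]
ee_rot: [-0.0, 0.675, 0.738, -0.0]
force: [-0.1, 0.4, 0.0]
grip_width: -0.003
grip_force: 0.0
```

>>> arm_command(
  increments=[
    {"dr": [0, 0, 0], "offset": [0, 0, 0.02], "hand": -1},
    {"dr": [0, 0, 0], "offset": [0, 0, 0.02], "hand": -1},
    {"dr": [0, 0, 0], "offset": [0, 0, 0], "hand": -1},
  ],
)

```text
time_s: 44.1
eef_pos: [502.9, -45.1, 101.7]
ee_rot: [-0.0, 0.675, 0.738, -0.0]
force: [0.6, 0.6, 0.6]
grip_width: -0.001
grip_force: 0.0
```

```bash
python3 -c "
from h import *
tabview('s6');s=ctrl.sense();print(s['eef_pos'],s['force'])
snap('side','d6')
im=cv2.imread('pics/s5.png');im6=cv2.imread('pics/s6.png')
d=np.abs(im.astype(int)-im6).sum(2)>60; ys,xs=np.nonzero(d[140:260,290:400]);print(len(xs))"
```

```text
[[344, 165, 6, 5, 22], [307, 183, 7, 5, 21], [368, 193, 9, 7, 38], [367, 211, 8, 5, 15], [332, 212, 10, 7, 44]]
1.8 [702. 224.] [[368. 192.]]
1.4 [623. 228.] [[352. 174.]]
1.15 [575. 214.] [[343. 168.]]
1.0 [548. 200.] [[338. 166.]]
0.8 [517. 176.] [[332. 165.]]
0.6 [490. 146.] [[327. 166.]]
0.4 [471. 112.] [[324. 170.]]
0.2 [458.  74.] [[322. 175.]]
0.1 [455.  54.] [[322. 178.]]
0 [453.  34.] [[322. 182.]]
[503.03318976 -45.1728341  101.92748517] [-0.70647413  0.92000684 -0.15838069]
1413
```

>>> arm_command(
  increments=[
    {"dr": [0, 0, 0], "offset": [0, 0, 0.015], "hand": -1},
    {"dr": [0, 0, 0], "offset": [0, 0, 0.01], "hand": -1},
    {"dr": [0, 0, 0], "offset": [0, 0, 0], "hand": -1},
  ],
)

```text
time_s: 44.5
eef_pos: [503.3, -45.2, 99.9]
ee_rot: [0.0, 0.675, 0.738, 0.0]
force: [-3.7, 1.4, 8.7]
grip_width: 0.002
grip_force: 4.5
```

>>> arm_command(
  increments=[
    {"dr": [0, 0, 0], "offset": [0, 0, 0.02], "hand": -1},
    {"dr": [0, 0, 0], "offset": [0, 0, 0.01], "hand": -1},
    {"dr": [0, 0, 0], "offset": [0, 0, 0], "hand": -1},
    {"dr": [0, 0, 0], "offset": [0, 0, 0], "hand": -1},
  ],
)

```text
time_s: 44.9
eef_pos: [503.4, -45.3, 99.5]
ee_rot: [0.001, 0.675, 0.738, 0.0]
force: [-16.8, 3.6, 43.4]
grip_width: 0.002
grip_force: 21.4
```

The roof is rigid at 99.5 mm, which is the shut height. Lift off and verify in a clear view.

>>> arm_command(
  increments=[
    {"dr": [0, 0, 0], "offset": [0, 0, -0.05], "hand": -1},
    {"dr": [0, 0, 0], "offset": [0, 0, -0.3], "hand": -1},
    {"dr": [0, 0, 0], "offset": [0, 0, -0.4], "hand": -1},
    {"dr": [0, 0, 0], "offset": [0.1, -0.38, -0.1], "hand": -1},
    {"dr": [0, 0, 0], "offset": [0.1, -0.38, -0.1], "hand": -1},
    {"dr": [0, 0, 0], "offset": [0.1, -0.38, -0.1], "hand": -1},
    {"dr": [0, 0, 0], "offset": [0, 0, 0], "hand": -1},
    {"dr": [0, 0, 0], "offset": [0, 0, 0], "hand": -1},
  ],
)

```text
time_s: 45.7
eef_pos: [363.7, -21.5, 222.2]
ee_rot: [0.001, 0.675, 0.738, 0.0]
force: [0.8, -1.5, 0.1]
grip_width: 0.0
grip_force: 0.0
```

```bash
python3 - <<'E'
from h import *
snap('scene','s7'); snap('wrist','w22'); snap('side','d7')
a=np.radians(5.12); ex=np.array([np.cos(a),np.sin(a),0]);ey=np.array([-np.sin(a),np.cos(a),0]);H=np.array([652.5,-32,30.])
def br(n,b):
    h=cv2.cvtColor(cv2.imread(f'pics/{n}.png'),cv2.COLOR_BGR2HSV).astype(int); x0,y0,x1,y1=b
    m=((h[...,0]>=18)&(h[...,0]<30)&(h[...,1]>110)&(h[...,2]>90)).astype(np.uint8)[y0:y1,x0:x1]
    n_,l,st,c=cv2.connectedComponentsWithStats(m); print(n,[(int(q[0]+x0),int(q[1]+y0),int(q[2]),int(q[3]),int(q[4])) for q in st[1:] if q[4]>8])
br('s7',(290,150,400,240)); br('d7',(220,150,350,260)); br('w22',(0,0,640,400))
for n in ('s7','d7','w22'):
  for th in (.1,0):
    R=lambda r,h,w:H-(r*np.cos(th)-h*np.sin(th))*ex+[0,0,r*np.sin(th)+h*np.cos(th)]+w*ey
    print(n,th,'roof front/back corners',proj(n,[R(170,70,90),R(170,70,-90),R(0,70,90),R(0,70,-90)]).round(0).tolist(),'tab',proj(n,[R(210,8,25),R(210,8,-25),R(170,8,25)]).round(0).tolist())
print(ctrl.sense()['eef_pos'],ctrl.sense()['force'])
# changes elsewhere versus start
d=(np.abs(cv2.imread('pics/s7.png').astype(int)-cv2.imread('pics/scene0.png')).sum(2)>90).astype(np.uint8)
n,l,st,c=cv2.connectedComponentsWithStats(cv2.dilate(d,np.ones((3,3)))); print([list(map(int,q)) for q in st[1:] if q[4]>40])
E
```

```text
s7 [(341, 165, 10, 6, 36), (306, 182, 10, 7, 42), (367, 192, 11, 8, 50), (331, 211, 11, 9, 51), (367, 210, 8, 7, 22), (338, 227, 8, 5, 18)]
d7 [(300, 150, 17, 13, 180), (317, 215, 12, 11, 56)]
w22 [(469, 135, 33, 40, 1076), (394, 181, 46, 57, 2274), (449, 296, 28, 30, 700), (615, 296, 25, 30, 616), (566, 378, 16, 15, 132)]
s7 0.1 roof front/back corners [[350.0, 162.0], [305.0, 184.0], [380.0, 197.0], [334.0, 222.0]] tab [[326.0, 173.0], [314.0, 179.0], [333.0, 181.0]]
s7 0 roof front/back corners [[348.0, 164.0], [304.0, 186.0], [379.0, 195.0], [333.0, 220.0]] tab [[326.0, 177.0], [314.0, 183.0], [333.0, 184.0]]
d7 0.1 roof front/back corners [[310.0, 215.0], [322.0, 183.0], [262.0, 211.0], [278.0, 180.0]] tab [[327.0, 218.0], [330.0, 209.0], [316.0, 217.0]]
d7 0 roof front/back corners [[312.0, 220.0], [324.0, 187.0], [264.0, 211.0], [280.0, 180.0]] tab [[328.0, 222.0], [331.0, 213.0], [317.0, 220.0]]
w22 0.1 roof front/back corners [[496.0, 131.0], [465.0, 343.0], [709.0, 128.0], [643.0, 330.0]] tab [[406.0, 197.0], [402.0, 246.0], [447.0, 195.0]]
w22 0 roof front/back corners [[475.0, 129.0], [449.0, 330.0], [700.0, 129.0], [636.0, 330.0]] tab [[399.0, 191.0], [396.0, 238.0], [440.0, 191.0]]
[364.34822536 -21.68248972 221.14512649] [ 0.34726522 -0.78678235 -0.06318083]
[[288, 0, 88, 96, 4651], [250, 55, 9, 36, 155], [297, 76, 28, 39, 508], [328, 93, 36, 65, 1238], [288, 109, 42, 35, 423], [213, 121, 20, 8, 79], [365, 136, 44, 26, 664], [133, 140, 271, 156, 17417], [388, 161, 37, 23, 516], [338, 226, 9, 7, 41]]
```

```bash
python3 -c "
from rig import ctrl
print(ctrl.finish_job())"
```

```text
the job is handed in; nothing more can be done
None
```

The job is handed in: the die is seated on its pegs, the three brass plates found are stacked on it with the block centred to about 1 mm, and the lid measures shut in the last camera pictures; one press on the already-shut lid reached 43 N at the fingertips, and I did not check the bystanders separately, though I saw no contact with them.

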